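# Clamp a stud in the gauging fixture

## Task

Lay the loose steel stud from its wooden rest into the V cradle of the grey gauging fixture and let go of it. Then turn the carriage's knob clockwise, following it as it travels along with the carriage, until the jaw holds the stud against the sprung end stop with a light clamping force of about 9 newtons; do not squeeze it harder than 18. Let go of the knob and leave the carton, wrench and can where they are.

Things in the scene. Friction and masses are not known exactly. Their poses are not given: they have to be found in the camera images.
- stud: loose threaded steel stud, plain round bar 16 mm in diameter and 90 mm long, about 0.14 kg; origin at its middle, its own x axis along the bar (either way round is the same). It starts lying level on the rest, its middle over the rest's centre, axis 33 mm above the bench
- rest: fixed wooden rest for the stud, 60 x 60 mm, origin at the centre of its underside, x axis along the stud. Two notched cheeks 10 mm thick stand 25 mm either side of its centre along x, their tops 30 mm above the bench; between them (40 mm) there is room for fingers down to its 12 mm thick floor
- fixture: fixed grey gauging fixture; origin on the bench below the middle of the V cradle, x axis from the carriage towards the end stop. Its flat bed spans x -180 to 120 mm, y -40 to 40 mm, and is 20 mm high. The carriage slides on its -x part, the end stop is clamped on its +x end
- cradle (a point): middle of a stud lying rightly in the V cradle, 50 mm above the bench over the fixture's origin; axes as the fixture's, the stud along x. Two V supports (45-degree flanks, 8 mm thick, 50 mm wide, tops 60 mm above the bench) at x = -22 and +22 mm; fingers have room between them (36 mm) down to the bed. A stud laid here is clear of jaw and stop by 6 mm or more
- stop_end (a point): point on the stud axis at fixture x = 51 mm, 50 mm above the bench. The end stop itself is not measured: a dark steel block, 64 mm high, with a round steel plunger, 18 mm in diameter, on the stud axis pointing at the carriage. It is clamped elsewhere for each job: the plunger's tip stands 0 to 11 mm beyond this point in +x. The plunger gives by 1 mm per 4 N, no preload, up to 8 mm
- carriage: aluminium carriage on the bed, 64 mm wide, top 58 mm above the bench; origin at the middle of its flat steel jaw face on the stud axis, 50 mm above the bench; x axis as the fixture's. It starts with the jaw at fixture x = -53 mm and slides along fixture +x, driven by its knob: 12 mm per radian of knob turn, up to 32 mm
- knob (a joint): angle of the black knob on the carriage, rad, 0 at the start, grows clockwise seen from above, up to 2.67; this moves carriage and knob towards the stop by 12 mm per rad. Turning takes 0.30 N m against friction plus 0.012 N m per newton of clamping (1 N of push along the slide does as much as 0.012 N m). It stays where it is left; at standstill friction carries any part of the load up to 0.30 N m
- knob_grip (a point): point on the knob's upright axis at grip height, 84 mm above the bench, 50 mm behind the jaw face. The grip is an upright bar 44 mm long, 13 mm thick, 65 to 97 mm above the bench, on a round skirt 46 mm in diameter. The x axis of this point runs along the bar; at knob angle 0 it is parallel to the fixture's x axis
- carton: bystander: open cardboard carton of studs, 130 x 170 x 90 mm, origin under its centre
- wrench: bystander: steel wrench 170 mm long lying on the bench
- oilcan: bystander: upright can 60 mm in diameter, 120 mm high, origin under its centre
Mind the look-alikes: they are no part of the job. Of the things like the stud, leave any that is green; of the rest the smaller one is meant.

How it is judged:
By the outcome, as a careful person would: the job done as asked, in the order asked, and still so for the second after the job is handed in, with the robot touching nothing.
It also fails if it takes over 72 s, if anything falls off the work surface, if the arm or the gripper's body presses on something with over 40 N, if the wrist force passes 120 N, or if a joint passes its speed limit or range.

## Robot

A 6-joint arm with a two-finger parallel gripper is mounted at the origin on the work surface. World frame = base frame: x ahead of the robot, y to its left, z up, the work surface at z = 0. Lengths are in m, angles in rad, forces in N, time in s.
With the tool pointing down it reaches from about 0.325 to 0.775 m from the base axis. Payload 5.5 kg.
Tool frame: the origin (TCP) lies between the finger pads; the fingertips stand ahead of it and the grasp point (between the pads) lies 6 mm ahead of it (manip.tip_reach is the z of the fingertips in the tool frame, in m); z points along the fingers, y is the direction in which the jaws open and shut (so a half turn about z gives the same grasp; the last joint's range is limited). The gripper opens to 85 mm and grips with 20 to 120 N. Pads are 22 mm wide; open, the fingers measure 114 mm over their backs; the gripper's body (76 mm by 85 mm) begins 54 mm behind the grasp point. The pads swing forward as they close: fully open they stand 13 mm farther back than shut.
Start: joints at [-1.22, 0.091, 1.231, -0, 1.82, -0.057], TCP at [0.238, -0.551, 0.256] pointing down, gripper open.
Joint ranges: [-2.87, 2.87], [-0.86, 2.18], [0.17, 2.46], [-1.51, 4.65], [0.06, 2.69], [-2.65, 2.65]. Speed limits (rad/s): [2.57, 2.57, 3.01, 3.14, 3.14, 3.14].

## Interface

Orientations are given as [roll, pitch, yaw] about the fixed x, y, z axes, in that order (R = Rz(yaw) Ry(pitch) Rx(roll)).
In Python, from plant import manip, eyes gives the robot as it stands. The module is installed in compiled form; this text tells all that it offers.
- The arm moves only by the tool arm_command, never from a script. Its arguments are lists of equal length, an entry for each row: "angular": the turn, a rotation vector about the world's x, y, z in rad, a list of three; "translation": the shift along the world's x, y, z in cm, a list of three; "jaw": the gripper's target within -1 to 1 (fully open at 1, half-way at 0, shut at -1). A call has exactly 10 rows; each row is the pose to reach, as a shift and turn from the pose commanded when the call began; what a row does not reach only later rows make up. A row lasts 1/12 s, in which the tool goes at most 41.7 mm and 7.16 degrees, less where a joint would pass 70% of its speed; a pose out of reach is approached as far as the arm can. A call with a gripper value outside its range is refused whole. The fingers move at their own pace and stop on an object; the grip force is fixed at half the most. Time passes only in rows, so rows that repeat a pose let the fingers close, or fill a call up. It gives the time, the measured TCP pose, the force and the opening at its end, in the units of the state.
- manip.read_state(): the state, without advancing time (a new reading comes with each control period).
- eyes.grab_frame(name): name is "side" or "top"; returns a dict with "frame" (420x560x3 uint8, red, green, blue), "range_z" (420x560 float32, m along the optical axis (not along the pixel's ray), 0 where there is no reading), "vertical_fov" (degrees; the focal length in pixels is half the picture's height over the tangent of half this angle, whatever the lens; pixels are square), "cx", "cy" (the principal point, pixels), "R" (3x3) and "t" (3): a world point X has camera coordinates R X + t. Camera axes: x right, y down, z forward; pixel columns grow to the right and rows downward; lengths in m; the calibration is good to about 2 mm. A picture is of the moment at which its call begins.
- manip.sign_off(): hands the job in, once; it reports no verdict.
The state is a dict: "clock": time; "q": joint angles; "qvel": joint speeds; "joint_torque": joint torques, N m; "tool_pos": TCP position; "tcp_rot": TCP orientation; "ft_force": force on the tool from outside, world axes, zero at the start; "ft_torque": the same for the moment, N m; "grip_width": opening from 0.0 (shut) to 1.0 (fully open).
Only numpy, scipy, OpenCV 4.12 (cv2) and the standard library are available. Lean on these libraries where they do the work, as an engineer would, in place of code of your own. Each camera call takes 0.05 s, during which the arm holds its last target.

## Working session

There is one attempt and no reset: what is moved stays moved. The work goes in short steps, Python scripts to look and compute and a tool call to move; the robot and the scene stay as the last step left them, time stands still between calls to the robot, and variables do not carry over. Pictures are saved under pics/ and viewed, and the job is handed in when it is done.

Besides the shell and the picture viewer there is one more tool, called after "Call:" by a JSON object that holds its "name" and its "arguments", one argument or row to a line. arm_command: Moves the arm, as the interface text tells. Its arguments: {"type":"object","properties":{"angular":{"type":"array"},"translation":{"type":"array"},"jaw":{"type":"array"}},"required":["angular","translation","jaw"]}

```bash
mkdir -p pics; cat > h.py <<'E'
import numpy as np, cv2
from plant import manip, eyes
def K(f):
    h=f["frame"].shape[0]; fl=h/2/np.tan(np.radians(f["vertical_fov"])/2); return fl,f["cx"],f["cy"]
def plane(f,u,v,z):
    fl,cx,cy=K(f); d=np.array([(u-cx)/fl,(v-cy)/fl,1.]); R=np.array(f["R"]);t=np.array(f["t"])
    o=-R.T@t; d=R.T@d; s=(z-o[2])/d[2]; return o+s*d
def cloud(f):
    fl,cx,cy=K(f); Z=f["range_z"]; v,u=np.mgrid[:Z.shape[0],:Z.shape[1]]
    P=np.stack([(u-cx)/fl*Z,(v-cy)/fl*Z,Z],-1); R=np.array(f["R"]);t=np.array(f["t"])
    W=(P-t)@R; W[Z==0]=np.nan; return W
def proj(f,X):
    fl,cx,cy=K(f); p=np.array(f["R"])@np.array(X)+np.array(f["t"]); return p[0]/p[2]*fl+cx,p[1]/p[2]*fl+cy
def save(name,img,s=1):
    cv2.imwrite("pics/"+name,cv2.cvtColor(cv2.resize(img,None,fx=s,fy=s,interpolation=cv2.INTER_CUBIC),cv2.COLOR_RGB2BGR))
E
python3 - <<'E'
from h import *
import pickle
for n in("top","side"):
    f=eyes.grab_frame(n); pickle.dump(f,open(n+"0.pkl","wb")); save(n+"0.png",f["frame"],1.4)
    print(n,f["vertical_fov"],f["cx"],f["cy"],-np.array(f["R"]).T@f["t"])
print(manip.read_state(), manip.tip_reach)
E
```

```text
top 46.48915598489418 279.46976394278397 212.3215003500354 [0.38562937 0.00719729 1.2661609 ]
side 56.41562544389724 279.0211149580684 205.59499842466133 [0.10192711 0.63140993 0.67113082]
{'clock': 0.1, 'q': array([-1.21970260e+00,  9.18137941e-02,  1.23178810e+00,  2.51255667e-05,
        1.81978504e+00, -5.66822432e-02]), 'qvel': array([ 0.00011084, -0.00068427, -0.00293362, -0.00053159, -0.00075781,
        0.00030125]), 'joint_torque': array([ 3.67471890e-03, -4.60217106e+01, -4.19219148e+01,  6.35103788e-05,
        1.05646695e-02, -8.79014461e-07]), 'tool_pos': array([ 0.23788518, -0.55060203,  0.25523301]), 'tcp_rot': array([-3.13980264e+00, -1.25972001e-04,  4.07782023e-01]), 'ft_force': array([-0.22477153,  0.70372405,  0.67577207]), 'ft_torque': array([ 0.00848956, -0.02118247,  0.03650115]), 'grip_width': 0.9987727324466124} 0.025
```

View pics/top0.png

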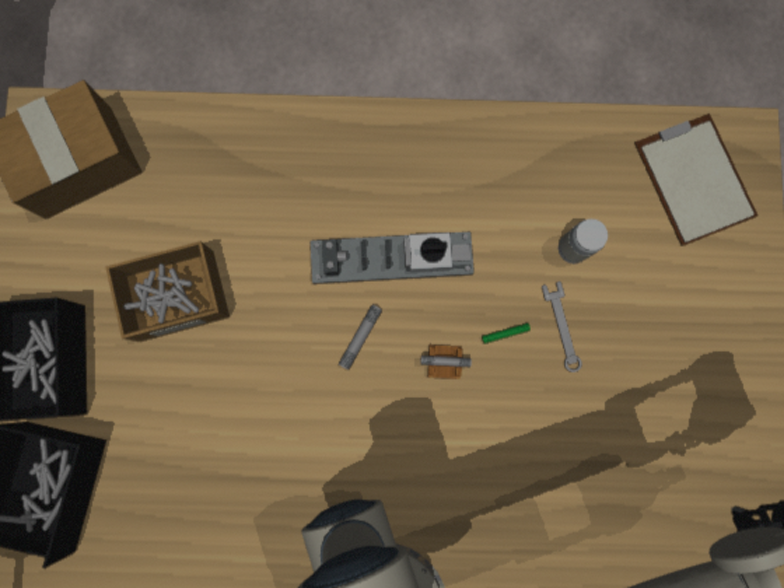

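View pics/side0.png

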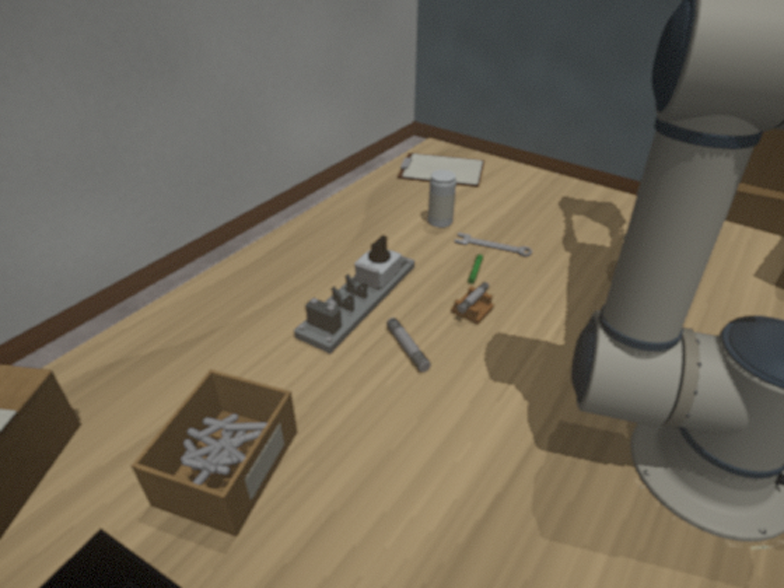

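The top view shows three stud-like bars, in shown pixels: grey on the wooden rest (445,361), a bigger grey one on the bench (360,337) and a green one (506,333). The one on the rest fits: it is not green, and it is the smaller grey one. I'll confirm this in a crop and measure.

```bash
python3 - <<'E'
from h import *
import pickle
f=pickle.load(open("top0.pkl","rb")); g=pickle.load(open("side0.pkl","rb"))
save("crop1.png",f["frame"][155:285,205:405],4)
save("crop1s.png",g["frame"][150:270,200:380],4)
W=cloud(f)
# stud on rest: points by height
def box(mask):
    pts=W[mask]; return pts
reg=np.zeros(W.shape[:2],bool); reg[235:280,290:345]=1
im=f["frame"].astype(int); sat=im.max(2)-im.min(2)
m=reg&(W[...,2]>0.022)
print("z max rest",np.nanmax(W[...,2][reg]))
m2=reg&(sat<30)&(W[...,2]>0.02)
c=cv2.minAreaRect(W[m2][:,:2].astype(np.float32)*1000); print("stud rect",c,m2.sum(), np.median(W[m2][:,2]))
reg2=np.zeros_like(reg); reg2[160:205,218:342]=1
m3=reg2&(W[...,2]>0.012)&(W[...,2]<0.027)
print("bed",cv2.minAreaRect(W[m3][:,:2].astype(np.float32)*1000))
m4=reg2&(W[...,2]>0.05)&(W[...,2]<0.063)
n,l,s,cc=cv2.connectedComponentsWithStats(m4.astype(np.uint8))
for i in range(1,n):
    if s[i,4]>8: p=W[l==i]; print(s[i],p.mean(0).round(4),cv2.minAreaRect(p[:,:2].astype(np.float32)*1000))
m5=reg2&(W[...,2]>0.09)
p=W[m5]; print("knob top",p.mean(0),cv2.minAreaRect(p[:,:2].astype(np.float32)*1000))
# decoy size
reg3=np.zeros_like(reg); reg3[212:268,238:278]=1
m6=reg3&(W[...,2]>0.008); p=W[m6]; print("decoy",cv2.minAreaRect(p[:,:2].astype(np.float32)*1000))
E
```

```text
z max rest 0.04622590322029294
stud rect ((437.1572265625, -102.91001892089844), (90.07437896728516, 16.30716323852539), 88.65557861328125) 232 0.038834901968196056
bed ((627.7565307617188, -1.4877777099609375), (81.78044891357422, 300.1611328125), 4.725097179412842)
[289 166  34  27 534] [ 0.6314 -0.0656  0.0576] ((632.9105834960938, -66.36679077148438), (64.84341430664062, 83.86087799072266), 4.831022262573242)
[231 171   7   3  12] [0.6456 0.1134 0.0618] ((645.2210083007812, 113.34298706054688), (5.509606838226318, 15.157060623168945), 0.2642720937728882)
[275 171   3   6  15] [0.6462 0.008  0.0564] ((645.537841796875, 7.948448181152344), (12.268152236938477, 5.066434383392334), 1.4838130474090576)
[257 172   4   8  23] [0.6407 0.0512 0.0552] ((639.6646118164062, 51.787418365478516), (17.721820831298828, 7.561925411224365), 3.22914719581604)
[236 175   5   5  13] [0.6313 0.1024 0.0611] ((630.6180419921875, 102.0855484008789), (7.427623748779297, 12.44847297668457), 47.65874099731445)
[230 177  17  19 122] [0.6111 0.1017 0.059 ] ((610.748291015625, 102.08930969238281), (44.783416748046875, 39.99176025390625), 3.0355398654937744)
[276 185   3   6  16] [0.6086 0.0047 0.0558] ((609.8815307617188, 4.565627098083496), (13.827147483825684, 5.033628463745117), 1.4195849895477295)
[258 186   4   6  21] [0.6057 0.0485 0.0549] ((606.1633911132812, 48.493858337402344), (14.003708839416504, 7.621822357177734), 2.5841076374053955)
knob top [ 0.63323854 -0.07437631  0.0961605 ] ((633.7664794921875, -73.80604553222656), (13.131044387817383, 41.97783660888672), 4.9779558181762695)
decoy ((478.048095703125, 52.58690643310547), (22.6485538482666, 125.83851623535156), 62.32416534423828)
```

View pics/crop1.png

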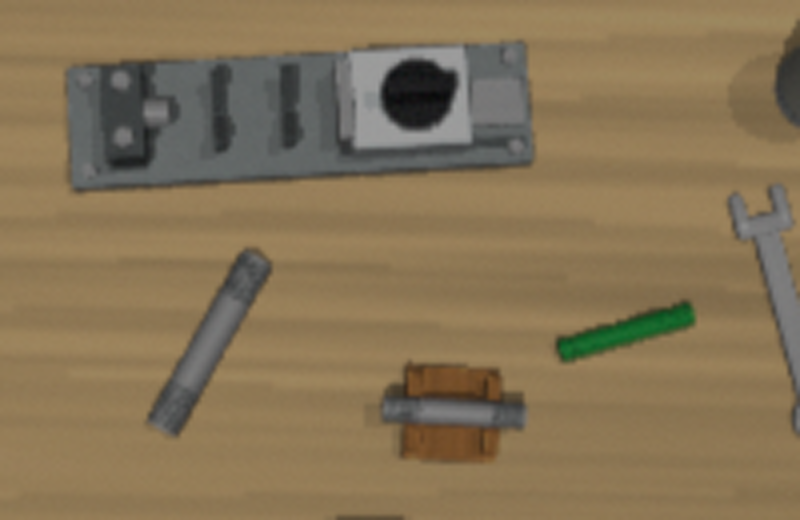

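View pics/crop1s.png

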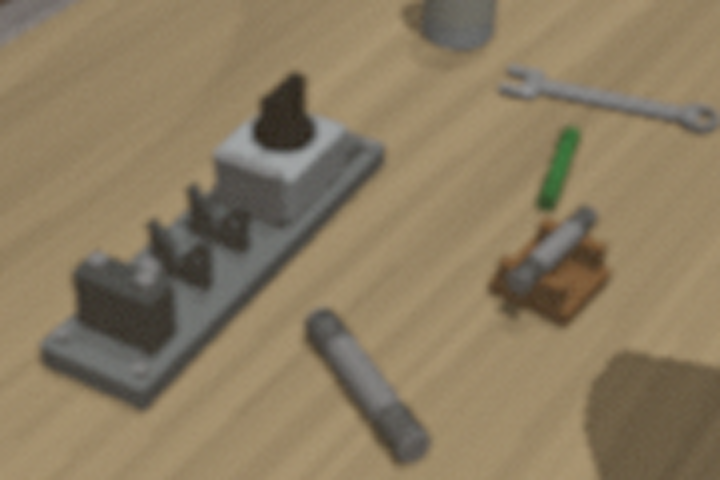

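```bash
python3 - <<'E'
from h import *
import pickle
f=pickle.load(open("top0.pkl","rb")); g=pickle.load(open("side0.pkl","rb"))
im=f["frame"].astype(int); W=cloud(f); sat=im.max(2)-im.min(2)
reg=np.zeros(W.shape[:2],bool); reg[235:280,290:345]=1
m=reg&(sat<30)&(W[...,2]>0.02); v,u=np.nonzero(m)
P=np.array([plane(f,a,b,0.036)[:2] for a,b in zip(u,v)])
vx,vy,x0,y0=cv2.fitLine((P*1000).astype(np.float32),cv2.DIST_HUBER,0,.01,.01).ravel()
print("stud by mask/plane",P.mean(0),np.degrees(np.arctan2(vy,vx)))
q=W[m]; vx,vy,x0,y0=cv2.fitLine((q[:,:2]*1000).astype(np.float32),cv2.DIST_HUBER,0,.01,.01).ravel()
print("stud by cloud",x0,y0,np.degrees(np.arctan2(vy,vx)))
# rest angle and side cloud
reg[:]=0; reg[240:275,298:338]=1
for n,F in(("top",f),("side",g)):
    C=cloud(F); i=F["frame"].astype(int); s=i.max(2)-i.min(2)
    near=(abs(C[...,0]-.437)<.06)&(abs(C[...,1]+.103)<.06)&(C[...,2]>.005)
    w=near&(s>=30); print(n,"rest",cv2.minAreaRect((C[w][:,:2]*1000).astype(np.float32)))
    w=near&(s<30)&(C[...,2]>.028); q=C[w]*1000; print(w.sum(), q.mean(0)); L=cv2.fitLine(q[:,:2].astype(np.float32),cv2.DIST_HUBER,0,.01,.01).ravel(); print(L[2:],np.degrees(np.arctan2(L[1],L[0])))
# fixture frame points from both clouds: end stop / plunger
a=np.radians(94.8); d=np.array([np.cos(a),np.sin(a)]); n_=np.array([-d[1],d[0]]); O=np.array([.6253,.0284])
for nm,F in(("top",f),("side",g)):
    C=cloud(F); q=C[np.isfinite(C[...,0])]; r=q[:,:2]-O; X=r@d*1000; Y=r@n_*1000; Z=q[:,2]*1000
    k=(abs(Y)<9)&(X>40)&(X<100)&(Z>46); o=np.argsort(X[k]); print(nm,np.c_[X,Y,Z][k][o][:25].round(1).tolist())
    k=(abs(Y)<15)&(X>-60)&(X<-45)&(Z>30)&(Z<56);print(np.c_[X,Y,Z][k].mean(0))
E
```

```text
stud by mask/plane [ 0.43691595 -0.10256858] 88.78196
stud by cloud 436.71683 -103.06397 88.69906
top rest ((436.7524719238281, -102.98332214355469), (114.60713958740234, 113.00572967529297), 0.3951840102672577)
229 [ 436.69960592 -102.23753719   38.80936634]
[ 436.7067  -102.98713] 88.71324
side rest ((436.6476135253906, -102.32562255859375), (118.3918685913086, 114.85482788085938), 89.7514877319336)
164 [435.60825278 -96.49406872  40.63911368]
[435.12912 -96.92364] 87.190994
top [[54.2, 4.0, 66.4], [54.3, -5.6, 56.6], [54.4, -2.9, 57.7], [54.4, 0.2, 60.3], [54.7, 5.3, 60.2], [55.0, 6.9, 55.5], [55.3, 9.0, 52.9], [56.9, -3.2, 57.0], [56.9, -0.1, 59.4], [57.0, -6.7, 52.1], [57.1, 2.1, 57.8], [57.1, 5.2, 60.3], [57.7, 6.0, 51.6], [57.8, 8.6, 51.5], [59.2, -5.5, 58.7], [59.4, -3.2, 57.3], [59.6, -0.9, 56.3], [59.8, 4.6, 58.0], [59.9, 1.0, 53.1], [59.9, 7.0, 57.2], [60.4, 8.3, 50.7], [61.8, -2.8, 60.0], [62.0, -0.5, 58.7], [62.0, -6.9, 52.8], [62.3, 1.3, 54.9]]
[-53.2477472   12.01352692  49.28774159]
side [[52.0, 6.9, 54.7], [52.3, 1.6, 62.2], [52.4, 4.5, 60.3], [52.6, -1.3, 61.2], [52.7, 4.5, 57.4], [52.8, 7.7, 58.8], [52.9, 7.4, 52.3], [54.5, -2.9, 61.9], [55.4, 3.6, 58.8], [55.5, 3.9, 62.3], [55.9, 6.8, 57.4], [56.6, -1.5, 60.8], [56.7, 1.4, 58.8], [56.8, 1.8, 62.3], [57.5, -7.1, 58.9], [57.8, -3.6, 60.7], [58.9, 6.1, 59.2], [59.9, 3.8, 58.9], [61.2, 1.9, 62.2], [61.8, -0.7, 61.5], [66.5, 0.0, 65.1], [67.6, -2.2, 64.9], [67.7, 6.9, 65.7], [68.5, -7.5, 66.5], [69.7, 2.4, 65.2]]
[-55.05225286   0.40945125  43.65734642]
```

Call:
{"name": "arm_command", "arguments": {
  "angular": [
    [0, 0, 0.11],
    [0, 0, 0.22],
    [0, 0, 0.33],
    [0, 0, 0.44],
    [0, 0, 0.55],
    [0, 0, 0.66],
    [0, 0, 0.77],
    [0, 0, 0.88],
    [0, 0, 0.99],
    [0, 0, 1.1]
  ],
  "translation": [
    [1.6, 3.6, 0],
    [3.2, 7.2, 0],
    [4.8, 10.8, 0],
    [6.4, 14.4, 0],
    [8, 18, 0],
    [9.6, 21.6, 0],
    [11.2, 25.2, 0],
    [12.8, 28.8, 0],
    [14.4, 32.4, 0],
    [16, 36, 0]
  ],
  "jaw": [1, 1, 1, 1, 1, 1, 1, 1, 1, 1]
}}

```text
clock: 0.93
tool_pos: [0.3981, -0.1889, 0.256]
tcp_rot: [-3.142, -0.0, 1.513]
ft_force: [0.4, 0.2, -0.8]
grip_width: 0.999
```

The plunger tip is at fixture x of about 53 mm, and the two views agree to 1–2 mm. Now over the stud and down.

Call:
{"name": "arm_command", "arguments": {
  "angular": [
    [0, 0, 0.01],
    [0, 0, 0.02],
    [0, 0, 0.036],
    [0, 0, 0.036],
    [0, 0, 0.036],
    [0, 0, 0.036],
    [0, 0, 0.036],
    [0, 0, 0.036],
    [0, 0, 0.036],
    [0, 0, 0.036]
  ],
  "translation": [
    [1.3, 2.9, 0],
    [2.6, 5.8, 0],
    [3.87, 8.6, 0],
    [3.87, 8.6, -3.5],
    [3.87, 8.6, -7],
    [3.87, 8.6, -10.5],
    [3.87, 8.6, -13],
    [3.87, 8.6, -14],
    [3.87, 8.6, -14],
    [3.87, 8.6, -14]
  ],
  "jaw": [1, 1, 1, 1, 1, 1, 1, 1, 1, 1]
}}

```text
clock: 1.77
tool_pos: [0.4368, -0.1049, 0.117]
tcp_rot: [3.141, 0.0, 1.544]
ft_force: [-0.0, 0.4, 1.3]
grip_width: 0.997
```

```bash
python3 - <<'E'
from h import *
f=eyes.grab_frame("side"); save("s1.png",f["frame"][100:300,200:440],3.3)
f=eyes.grab_frame("top"); save("t1.png",f["frame"][150:300,200:400],4)
E
```

```text
(no output)
```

View pics/s1.png

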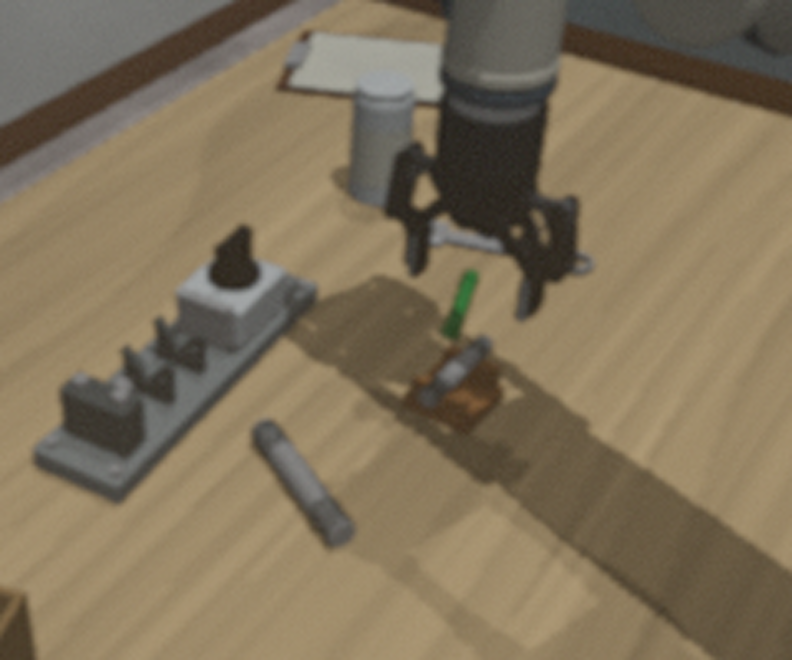

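View pics/t1.png

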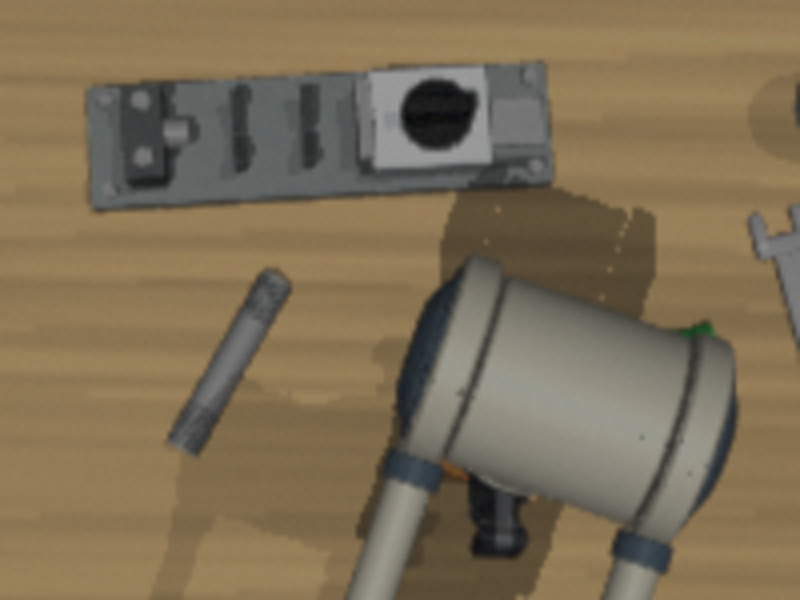

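The side crop shows the open fingers, around (415,265) and (525,310), astride the stud at (455,372). I'll check that the pose has settled, then go down and grip.

```bash
python3 -c "
from h import *
s=manip.read_state();print(s['tool_pos'],s['tcp_rot'],s['q'])"
```

```text
[ 0.43771616 -0.10526393  0.11873437] [3.13809370e+00 1.04225005e-03 1.54361005e+00] [-3.11584620e-01 -3.10246371e-01  1.84654501e+00 -1.86509250e-05
  1.60164318e+00 -2.84400780e-01]
```

Call:
{"name": "arm_command", "arguments": {
  "angular": [
    [0, 0, 0.005],
    [0, 0, 0.005],
    [0, 0, 0.005],
    [0, 0, 0.005],
    [0, 0, 0.005],
    [0, 0, 0.005],
    [0, 0, 0.005],
    [0, 0, 0.005],
    [0, 0, 0.005],
    [0, 0, 0.005]
  ],
  "translation": [
    [0, 0.2, -2],
    [0, 0.2, -4],
    [0, 0.2, -5.5],
    [0, 0.2, -6.5],
    [0, 0.2, -7.1],
    [0, 0.2, -7.4],
    [0, 0.2, -7.4],
    [0, 0.2, -7.4],
    [0, 0.2, -7.4],
    [0, 0.2, -7.4]
  ],
  "jaw": [1, 1, 1, 1, 1, 1, 1, 1, -1, -1]
}}

```text
clock: 2.7
tool_pos: [0.4372, -0.103, 0.0432]
tcp_rot: [3.14, 0.0, 1.549]
ft_force: [-0.2, 0.1, -0.5]
grip_width: 0.746
```

Call:
{"name": "arm_command", "arguments": {
  "angular": [
    [0, 0, 0],
    [0, 0, 0],
    [0, 0, 0],
    [0, 0, 0],
    [0, 0, 0],
    [0, 0, 0],
    [0, 0, 0],
    [0, 0, 0],
    [0, 0, 0],
    [0, 0, 0]
  ],
  "translation": [
    [0, 0, 0],
    [0, 0, 0],
    [0, 0, 0],
    [0, 0, 0],
    [0, 0, 0],
    [0, 0, 0],
    [0, 0, 0],
    [0, 0, 0],
    [0, 0, 0],
    [0, 0, 0]
  ],
  "jaw": [-1, -1, -1, -1, -1, -1, -1, -1, -1, -1]
}}

```text
clock: 3.53
tool_pos: [0.4371, -0.1029, 0.0426]
tcp_rot: [3.14, 0.0, 1.549]
ft_force: [3.5, -0.1, 2.4]
grip_width: 0.16
```

Call:
{"name": "arm_command", "arguments": {
  "angular": [
    [0, 0, 0],
    [0, 0, 0],
    [0, 0, 0],
    [0, 0, 0.02],
    [0, 0, 0.04],
    [0, 0, 0.06],
    [0, 0, 0.08],
    [0, 0, 0.105],
    [0, 0, 0.105],
    [0, 0, 0.105]
  ],
  "translation": [
    [0, 0, 2],
    [0, 0, 5],
    [0, 0, 9],
    [3.1, 2.2, 10],
    [6.2, 4.4, 10],
    [9.4, 6.6, 10],
    [12.5, 8.8, 10],
    [15.7, 11, 10],
    [18, 12.6, 10],
    [18.9, 13.1, 10]
  ],
  "jaw": [-1, -1, -1, -1, -1, -1, -1, -1, -1, -1]
}}

```text
clock: 4.37
tool_pos: [0.6267, 0.0309, 0.14]
tcp_rot: [-3.138, -0.001, 1.656]
ft_force: [-0.9, 0.0, -1.2]
grip_width: 0.164
```

Call:
{"name": "arm_command", "arguments": {
  "angular": [
    [0, 0, 0],
    [0, 0, 0],
    [0, 0, 0],
    [0, 0, 0],
    [0, 0, 0],
    [0, 0, 0],
    [0, 0, 0],
    [0, 0, 0],
    [0, 0, 0],
    [0, 0, 0]
  ],
  "translation": [
    [0, 0, 0],
    [0, 0, -1],
    [0, 0, -2.5],
    [0, 0, -4],
    [0, 0, -5],
    [0, 0, -5],
    [0, 0, -5],
    [0, 0, -5],
    [0, 0, -5],
    [0, 0, -5]
  ],
  "jaw": [-1, -1, -1, -1, -1, -1, -1, -1, -1, -1]
}}

```text
clock: 5.2
tool_pos: [0.6262, 0.0281, 0.0937]
tcp_rot: [3.14, 0.0, 1.654]
ft_force: [-0.3, 0.3, -0.5]
grip_width: 0.162
```

```bash
python3 - <<'E'
from h import *
f=eyes.grab_frame("side"); save("s2.png",f["frame"][130:270,200:360],5)
f2=eyes.grab_frame("top"); save("t2.png",f2["frame"][150:300,200:400],4)
s=manip.read_state();print(s['tool_pos'],s['tcp_rot'],s['ft_force'],s['q'],s['grip_width'])
a=np.radians(94.8); d=np.array([np.cos(a),np.sin(a)]); n_=np.array([-d[1],d[0]]); O=np.array([.6253,.0284])
for F in(f,f2):
    C=cloud(F);q=C[np.isfinite(C[...,0])]; r=q[:,:2]-O; X=r@d*1000; Y=r@n_*1000; Z=q[:,2]*1000
    k=(abs(Y)<14)&(abs(X)<58)&(abs(X)>20)&(Z>82)&(Z<108)
    p=np.c_[X,Y,Z][k]
    if k.sum()>5: print(k.sum(),p.min(0),p.max(0)); print(cv2.fitLine(p.astype(np.float32),cv2.DIST_HUBER,0,.01,.01).ravel())
E
```

```text
[0.62601125 0.02816556 0.09317771] [3.14024083e+00 1.45418472e-04 1.65376924e+00] [ 0.78588923  0.26400595 -0.45996869] [-9.31190397e-03  1.89228463e-01  1.41276125e+00 -2.02344794e-05
  1.53824346e+00 -9.22842744e-02] 0.16154800947961961
67 [20.07806145 -7.45637472 82.8012434 ] [44.75354771  9.11650508 96.20039141]
[ 9.9102318e-01 -1.1633474e-01 -6.5873183e-02  3.3118164e+01
  3.5145609e+00  9.1244209e+01]
72 [-45.45063829  -7.28081072  82.58203607] [43.5572217   9.4916181  96.51177592]
[ 9.9994528e-01 -5.3428076e-03 -8.9888591e-03  1.0312922e+00
  4.3835797e+00  8.9329308e+01]
```

View pics/s2.png

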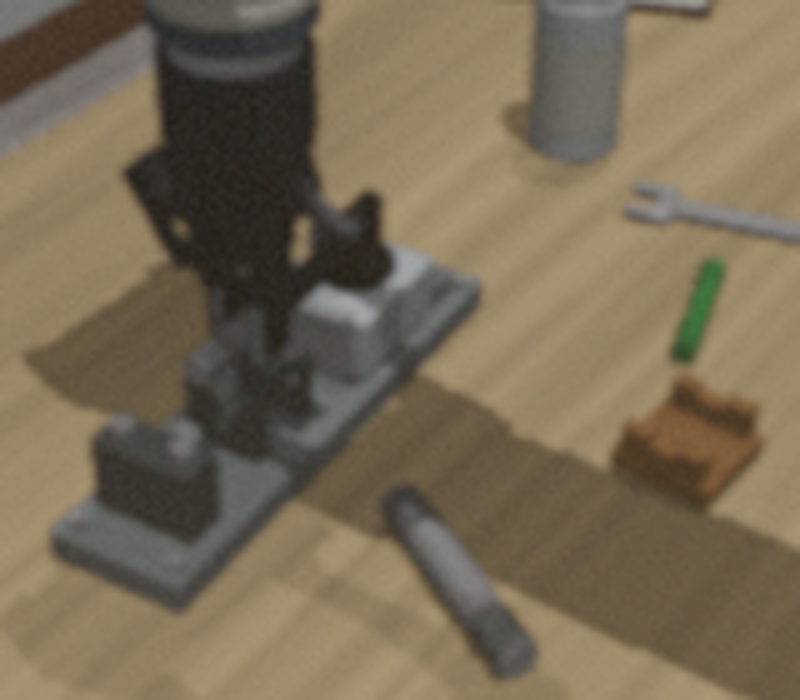

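View pics/t2.png

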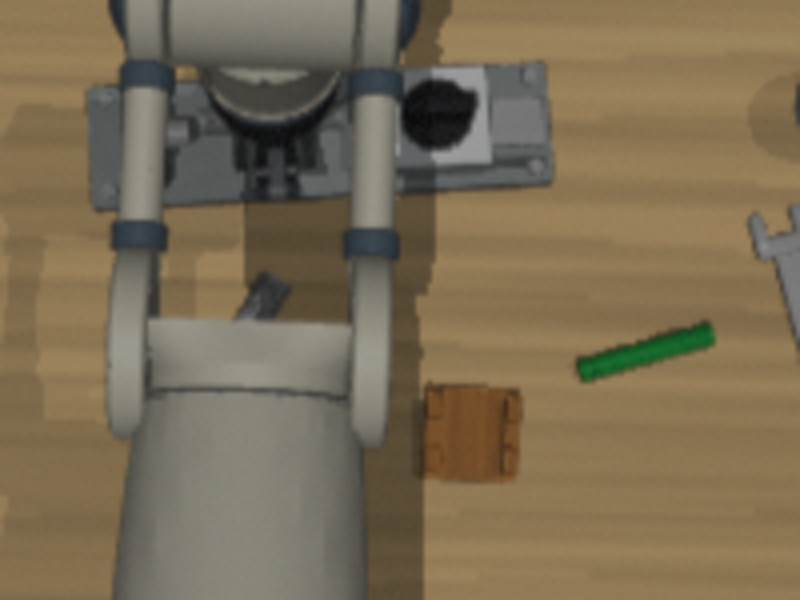

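The stud is held level and spans −45 to +45 mm over the cradle. Lowering.

Call:
{"name": "arm_command", "arguments": {
  "angular": [
    [0, 0, 0],
    [0, 0, 0],
    [0, 0, 0],
    [0, 0, 0],
    [0, 0, 0],
    [0, 0, 0],
    [0, 0, 0],
    [0, 0, 0],
    [0, 0, 0],
    [0, 0, 0]
  ],
  "translation": [
    [-0.05, 0, -0.6],
    [-0.05, 0, -1.2],
    [-0.05, 0, -1.8],
    [-0.05, 0, -2.3],
    [-0.05, 0, -2.7],
    [-0.05, 0, -3.0],
    [-0.05, 0, -3.2],
    [-0.05, 0, -3.3],
    [-0.05, 0, -3.3],
    [-0.05, 0, -3.3]
  ],
  "jaw": [-1, -1, -1, -1, -1, -1, -1, -1, -1, -1]
}}

```text
clock: 6.13
tool_pos: [0.6262, 0.0282, 0.0605]
tcp_rot: [3.139, 0.0, 1.654]
ft_force: [3.3, 0.5, 3.8]
grip_width: 0.167
```

Light contact (about 4 N). Releasing.

Call:
{"name": "arm_command", "arguments": {
  "angular": [
    [0, 0, 0],
    [0, 0, 0],
    [0, 0, 0],
    [0, 0, 0],
    [0, 0, 0],
    [0, 0, 0],
    [0, 0, 0],
    [0, 0, 0],
    [0, 0, 0],
    [0, 0, 0]
  ],
  "translation": [
    [0, 0, 0],
    [0, 0, 0],
    [0, 0, 0],
    [0, 0, 0],
    [0, 0, 0],
    [0, 0, 0],
    [0, 0, 0],
    [0, 0, 0],
    [0, 0, 0],
    [0, 0, 0]
  ],
  "jaw": [-0.5, -0.4, -0.2, 0, 0.2, 0.4, 0.6, 0.8, 1, 1]
}}

```text
clock: 6.97
tool_pos: [0.6252, 0.0282, 0.0593]
tcp_rot: [3.142, -0.0, 1.654]
ft_force: [-0.6, -0.2, 0.6]
grip_width: 1.001
```

Call:
{"name": "arm_command", "arguments": {
  "angular": [
    [0, 0, 0],
    [0, 0, 0],
    [0, 0, 0],
    [0, 0, 0],
    [0, 0, 0],
    [0, 0, 0],
    [0, 0, 0],
    [0, 0, 0],
    [0, 0, 0],
    [0, 0, 0]
  ],
  "translation": [
    [0, 0, 0],
    [0, 0, 1],
    [0, 0, 2],
    [0, 0, 4],
    [0, 0, 7],
    [0, 0, 10],
    [0, 0, 11],
    [0, -4, 11],
    [0, -8, 11],
    [0, -10, 11]
  ],
  "jaw": [1, 1, 1, 1, 1, 1, 1, 1, 1, 1]
}}

```text
clock: 7.8
tool_pos: [0.6252, -0.0752, 0.1707]
tcp_rot: [3.14, 0.002, 1.653]
ft_force: [-0.1, -0.2, -0.2]
grip_width: 0.998
```

```bash
python3 - <<'E'
from h import *
f=eyes.grab_frame("side"); save("s3.png",f["frame"][130:270,200:360],5)
f2=eyes.grab_frame("top"); save("t3.png",f2["frame"][150:300,200:400],4)
s=manip.read_state();print(s['tool_pos'],s['tcp_rot'],s['ft_force'],s['ft_torque'],s['q'])
a=np.radians(94.8); d=np.array([np.cos(a),np.sin(a)]); n_=np.array([-d[1],d[0]]); O=np.array([.6253,.0284])
for F in(f,f2):
    C=cloud(F);q=C[np.isfinite(C[...,0])]; r=q[:,:2]-O; X=r@d*1000; Y=r@n_*1000; Z=q[:,2]*1000
    for lo,hi in((-15,15),(28,44),(-44,-28)):
        k=(abs(Y)<10)&(X<hi)&(X>lo)&(Z>45)&(Z<70)
        if k.sum()>3:
            p=np.c_[X,Y,Z][k]; print(lo,hi,k.sum(),p.mean(0).round(1),np.percentile(p[:,2],90).round(1))
E
```

```text
[ 0.6250523  -0.07539288  0.17005398] [3.14083404e+00 1.47095451e-03 1.64947081e+00] [0.09316024 0.04071532 0.09346867] [ 0.01639054 -0.00485984 -0.00137833] [-1.73448640e-01  1.69399972e-01  1.29795513e+00 -1.24170320e-03
  1.67313590e+00 -2.52251211e-01]
-15 15 56 [ 0.2  3.1 57.3] 60.8
28 44 45 [37.   2.  56.8] 60.9
-44 -28 28 [-36.2   2.6  58.5] 61.3
-15 15 71 [ 0.6  1.3 55.9] 59.0
28 44 35 [35.9  2.  56.5] 61.0
-44 -28 20 [-31.3   0.5  55.7] 58.6
```

View pics/s3.png

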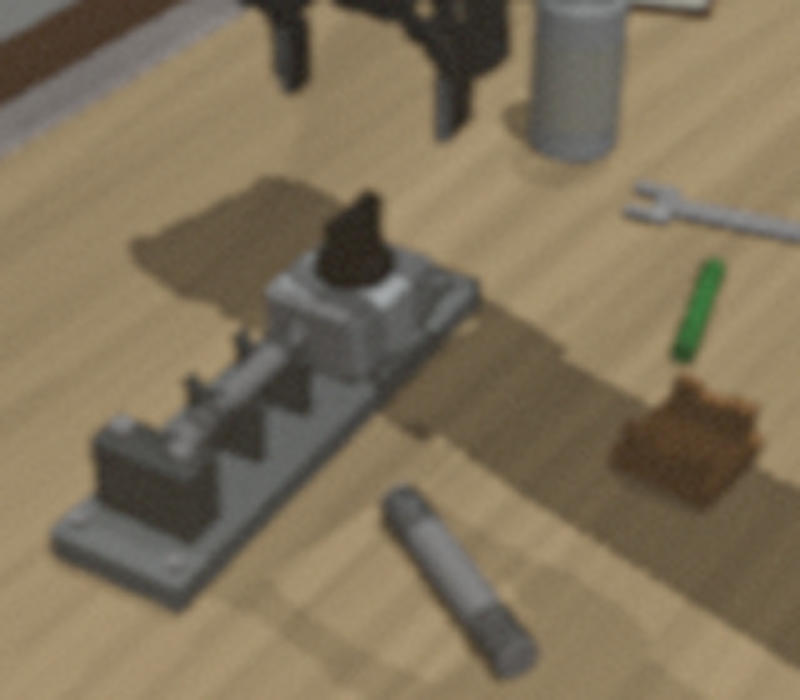

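View pics/t3.png

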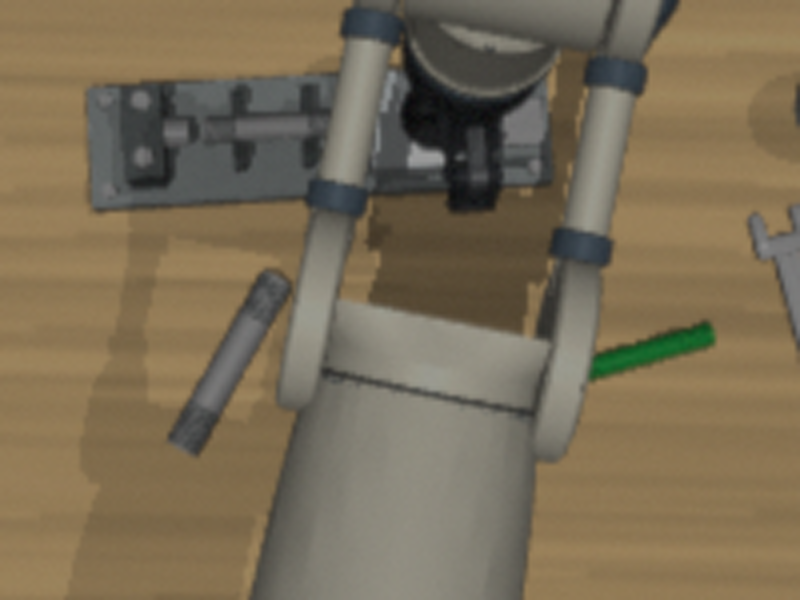

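The stud lies in the V (top at about 60 mm), clear of the jaw, with a small gap to the plunger (top crop, about (200,130)). Next the knob: its axis is at (0.634, −0.074).

Call:
{"name": "arm_command", "arguments": {
  "angular": [
    [0, 0, 0],
    [0, 0, 0],
    [0, 0, 0],
    [0, 0, 0],
    [0, 0, 0],
    [0, 0, 0],
    [0, 0, 0],
    [0, 0, 0],
    [0, 0, 0],
    [0, 0, 0]
  ],
  "translation": [
    [0.87, -0.2, 0],
    [0.87, -0.2, 0],
    [0.87, -0.2, -1],
    [0.87, -0.2, -2],
    [0.87, -0.2, -3],
    [0.87, -0.2, -4],
    [0.87, -0.2, -4],
    [0.87, -0.2, -4],
    [0.87, -0.2, -4],
    [0.87, -0.2, -4]
  ],
  "jaw": [1, 1, 1, 1, 1, 1, 1, 1, 1, 1]
}}

```text
clock: 8.73
tool_pos: [0.6342, -0.0738, 0.1301]
tcp_rot: [3.14, 0.0, 1.654]
ft_force: [0.8, -0.3, -0.5]
grip_width: 0.998
```

```bash
python3 - <<'E'
from h import *
f=eyes.grab_frame("side"); save("s4.png",f["frame"][130:270,200:360],5)
s=manip.read_state();print(s['tool_pos'],s['tcp_rot'],s['ft_force'],s['ft_torque'],s['q'])
E
```

```text
[ 0.63422523 -0.07389382  0.13021713] [3.14014169e+00 3.54637435e-04 1.65375205e+00] [-0.83645004 -0.4775338  -0.00192248] [ 0.00131952 -0.01772395 -0.01355319] [-1.69270395e-01  2.03863808e-01  1.32992075e+00  1.86984379e-05
  1.60631454e+00 -2.52225694e-01]
```

View pics/s4.png

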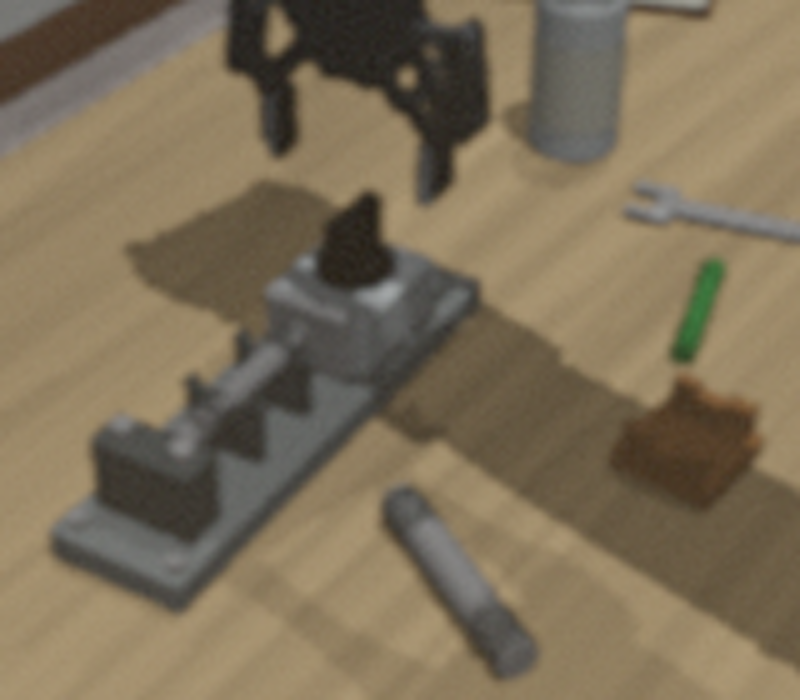

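The fingers, around (280,150) and (430,190), sit astride the knob bar at (360,225). Down 3.6 cm to z = 0.093, then close.

Call:
{"name": "arm_command", "arguments": {
  "angular": [
    [0, 0, 0],
    [0, 0, 0],
    [0, 0, 0],
    [0, 0, 0],
    [0, 0, 0],
    [0, 0, 0],
    [0, 0, 0],
    [0, 0, 0],
    [0, 0, 0],
    [0, 0, 0]
  ],
  "translation": [
    [0, 0, -1],
    [0, 0, -2],
    [0, 0, -3],
    [0, 0, -3.6],
    [0, 0, -3.6],
    [0, 0, -3.6],
    [0, 0, -3.6],
    [0, 0, -3.6],
    [0, 0, -3.6],
    [0, 0, -3.6]
  ],
  "jaw": [1, 1, 1, 1, 1, 0.5, 0, -0.3, -0.5, -0.6]
}}

```text
clock: 9.62
tool_pos: [0.6341, -0.0738, 0.0939]
tcp_rot: [3.141, 0.0, 1.654]
ft_force: [0.1, -0.5, 0.0]
grip_width: 0.301
```

Call:
{"name": "arm_command", "arguments": {
  "angular": [
    [0, 0, 0],
    [0, 0, 0],
    [0, 0, 0],
    [0, 0, 0],
    [0, 0, 0],
    [0, 0, 0],
    [0, 0, 0],
    [0, 0, 0],
    [0, 0, 0],
    [0, 0, 0]
  ],
  "translation": [
    [0, 0, 0],
    [0, 0, 0],
    [0, 0, 0],
    [0, 0, 0],
    [0, 0, 0],
    [0, 0, 0],
    [0, 0, 0],
    [0, 0, 0],
    [0, 0, 0],
    [0, 0, 0]
  ],
  "jaw": [-0.7, -0.8, -0.9, -1, -1, -1, -1, -1, -1, -1]
}}

```text
clock: 10.45
tool_pos: [0.6354, -0.0737, 0.0941]
tcp_rot: [3.137, 0.001, 1.654]
ft_force: [5.5, -0.3, -1.9]
grip_width: 0.143
```

```bash
cat > st.py <<'E'
from h import *
s=manip.read_state();print(s['clock'],s['tool_pos'].round(4),s['tcp_rot'].round(4),"F",s['ft_force'].round(2),"T",s['ft_torque'].round(3),s['grip_width'].round(3),"q6",s['q'][5].round(3),"jt",s['joint_torque'].round(3))
E
python3 st.py
```

```text
Traceback (most recent call last):
  File "st.py", line 2, in <module>
    s=manip.read_state();print(s['clock'],s['tool_pos'].round(4),s['tcp_rot'].round(4),"F",s['ft_force'].round(2),"T",s['ft_torque'].round(3),s['grip_width'].round(3),"q6",s['q'][5].round(3),"jt",s['joint_torque'].round(3))
                                                                                                                                              ^^^^^^^^^^^^^^^^^^^^^
AttributeError: 'float' object has no attribute 'round'
```

```bash
sed -i "s/s\['grip_width'\].round(3)/round(s['grip_width'],3)/" st.py; python3 st.py
```

```text
10.45 [ 0.6354 -0.0737  0.0941] [3.1372e+00 5.0000e-04 1.6541e+00] F [ 5.54 -0.26 -1.9 ] T [ 0.038 -0.758  0.012] 0.143 q6 -0.252 jt [-6.1100e-01 -5.1108e+01 -3.9173e+01 -3.6900e-01  1.7580e+00  2.5000e-02]
```

Call:
{"name": "arm_command", "arguments": {
  "angular": [
    [0, 0, -0.05],
    [0, 0, -0.1],
    [0, 0, -0.15],
    [0, 0, -0.2],
    [0, 0, -0.25],
    [0, 0, -0.3],
    [0, 0, -0.35],
    [0, 0, -0.4],
    [0, 0, -0.4],
    [0, 0, -0.4]
  ],
  "translation": [
    [0.12, 0.06, 0],
    [0.12, 0.12, 0],
    [0.11, 0.18, 0],
    [0.11, 0.24, 0],
    [0.1, 0.3, 0],
    [0.1, 0.36, 0],
    [0.09, 0.42, 0],
    [0.09, 0.48, 0],
    [0.09, 0.48, 0],
    [0.09, 0.48, 0]
  ],
  "jaw": [-1, -1, -1, -1, -1, -1, -1, -1, -1, -1]
}}

```text
clock: 11.28
tool_pos: [0.6351, -0.0689, 0.094]
tcp_rot: [3.14, -0.001, 1.255]
ft_force: [0.2, 1.0, 2.7]
grip_width: 0.139
```

```bash
python3 st.py
```

```text
11.2833 [ 0.6351 -0.0689  0.094 ] [ 3.1404e+00 -6.0000e-04  1.2550e+00] F [0.2  0.98 2.67] T [ 0.22   0.014 -0.203] 0.139 q6 0.154 jt [-3.5000e-01 -4.9037e+01 -3.9340e+01 -3.5800e-01  3.4000e-02 -8.5000e-02]
```

Call:
{"name": "arm_command", "arguments": {
  "angular": [
    [0, 0, -0.04],
    [0, 0, -0.08],
    [0, 0, -0.12],
    [0, 0, -0.16],
    [0, 0, -0.2],
    [0, 0, -0.24],
    [0, 0, -0.28],
    [0, 0, -0.32],
    [0, 0, -0.36],
    [0, 0, -0.4]
  ],
  "translation": [
    [0, 0.05, 0],
    [-0.01, 0.1, 0],
    [-0.01, 0.14, 0],
    [-0.02, 0.19, 0],
    [-0.02, 0.24, 0],
    [-0.02, 0.29, 0],
    [-0.03, 0.34, 0],
    [-0.03, 0.38, 0],
    [-0.04, 0.43, 0],
    [-0.04, 0.48, 0]
  ],
  "jaw": [-1, -1, -1, -1, -1, -1, -1, -1, -1, -1]
}}

```text
clock: 12.12
tool_pos: [0.6348, -0.0641, 0.0941]
tcp_rot: [3.141, -0.001, 0.854]
ft_force: [-0.1, 0.9, 3.6]
grip_width: 0.141
```

```bash
python3 - <<'E'
exec(open('st.py').read())
f=eyes.grab_frame("side"); save("s5.png",f["frame"][130:270,200:360],5)
exec(open('st.py').read())
E
```

```text
12.1167 [ 0.6348 -0.0641  0.0941] [ 3.1406e+00 -9.0000e-04  8.5400e-01] F [-0.06  0.87  3.64] T [0.157 0.002 0.307] 0.141 q6 0.563 jt [-6.1600e-01 -4.8865e+01 -3.9318e+01 -1.9500e-01  2.8000e-02 -3.2600e-01]
12.1667 [ 0.6348 -0.0641  0.0941] [ 3.1405e+00 -9.0000e-04  8.5160e-01] F [1.05 0.74 3.63] T [0.183 0.015 0.128] 0.14 q6 0.565 jt [ -0.649 -48.697 -39.119  -0.265   0.069   0.052]
```

View pics/s5.png

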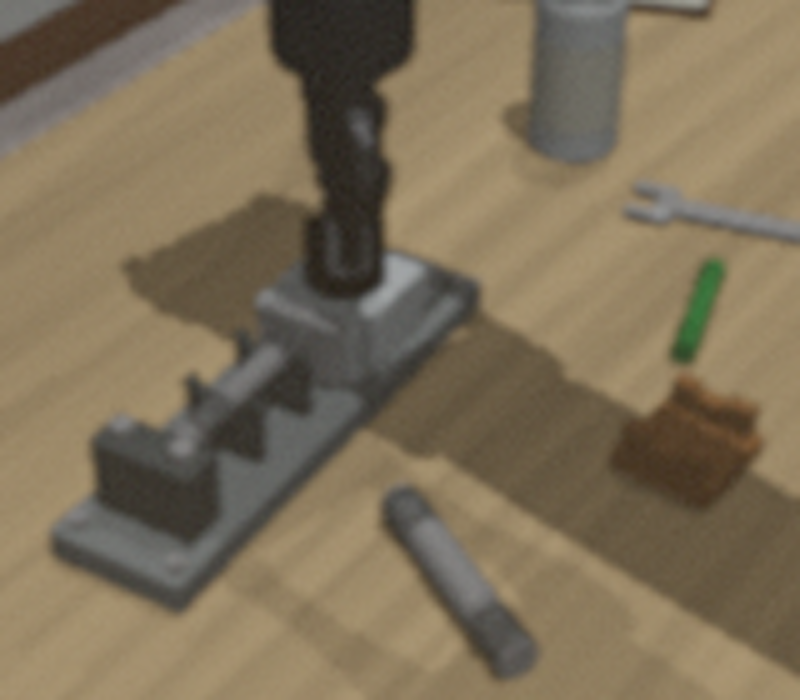

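The grip tracks the knob, and the moving torque is 0.307 N m, matching the friction figure. Continuing with readings taken while moving.

Call:
{"name": "arm_command", "arguments": {
  "angular": [
    [0, 0, -0.03],
    [0, 0, -0.06],
    [0, 0, -0.09],
    [0, 0, -0.12],
    [0, 0, -0.15],
    [0, 0, -0.18],
    [0, 0, -0.21],
    [0, 0, -0.24],
    [0, 0, -0.27],
    [0, 0, -0.3]
  ],
  "translation": [
    [0, 0.036, 0],
    [-0.006, 0.072, 0],
    [-0.009, 0.108, 0],
    [-0.012, 0.144, 0],
    [-0.015, 0.18, 0],
    [-0.018, 0.216, 0],
    [-0.021, 0.252, 0],
    [-0.024, 0.288, 0],
    [-0.027, 0.324, 0],
    [-0.03, 0.36, 0]
  ],
  "jaw": [-1, -1, -1, -1, -1, -1, -1, -1, -1, -1]
}}

```text
clock: 13.0
tool_pos: [0.6345, -0.0605, 0.0941]
tcp_rot: [3.141, -0.001, 0.555]
ft_force: [0.8, 0.4, 4.3]
grip_width: 0.143
```

```bash
python3 st.py
```

```text
13.0 [ 0.6345 -0.0605  0.0941] [ 3.1409e+00 -1.2000e-03  5.5520e-01] F [0.83 0.38 4.32] T [0.164 0.013 0.355] 0.143 q6 0.867 jt [ -0.691 -48.535 -39.064  -0.271   0.089  -0.163]
```

Call:
{"name": "arm_command", "arguments": {
  "angular": [
    [0, 0, -0.01],
    [0, 0, -0.02],
    [0, 0, -0.03],
    [0, 0, -0.04],
    [0, 0, -0.05],
    [0, 0, -0.06],
    [0, 0, -0.07],
    [0, 0, -0.08],
    [0, 0, -0.09],
    [0, 0, -0.1]
  ],
  "translation": [
    [0, 0.012, 0],
    [-0.002, 0.024, 0],
    [-0.003, 0.036, 0],
    [-0.004, 0.048, 0],
    [-0.005, 0.06, 0],
    [-0.006, 0.072, 0],
    [-0.007, 0.084, 0],
    [-0.008, 0.096, 0],
    [-0.009, 0.108, 0],
    [-0.01, 0.12, 0]
  ],
  "jaw": [-1, -1, -1, -1, -1, -1, -1, -1, -1, -1]
}}

```text
clock: 13.83
tool_pos: [0.6344, -0.0594, 0.0941]
tcp_rot: [3.141, -0.001, 0.454]
ft_force: [0.8, 0.5, 6.0]
grip_width: 0.14
```

```bash
python3 st.py
```

```text
13.8333 [ 0.6344 -0.0594  0.0941] [ 3.141e+00 -1.400e-03  4.543e-01] F [0.85 0.55 5.96] T [ 0.253 -0.065  0.349] 0.14 q6 0.97 jt [ -0.937 -47.283 -37.917  -0.426   0.154   0.161]
```

```bash
cat > gap.py <<'E'
from h import *
import sys
f=eyes.grab_frame("side"); save(sys.argv[1]+"s.png",f["frame"][180:245,215:275],10)
f2=eyes.grab_frame("top"); save(sys.argv[1]+"t.png",f2["frame"][160:205,210:320],7)
exec(open('st.py').read())
E
python3 gap.py g1
```

```text
13.9333 [ 0.6344 -0.0593  0.0941] [ 3.1411e+00 -1.3000e-03  4.5430e-01] F [1.36 0.67 5.37] T [ 0.288 -0.103  0.279] 0.136 q6 0.97 jt [ -0.862 -47.288 -37.915  -0.46    0.149   0.314]
```

View pics/g1s.png

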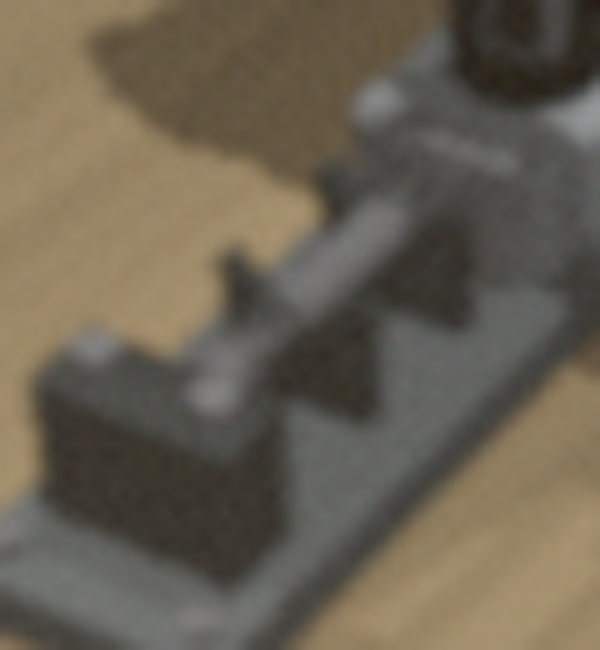

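View pics/g1t.png

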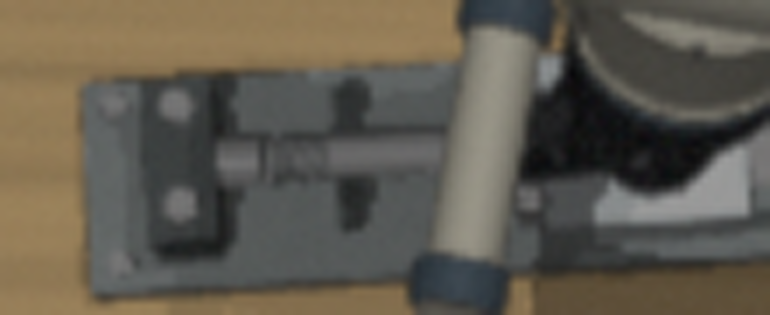

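The top crop shows a narrow dark gap at (263,158) between plunger and stud, about 2 mm. Advancing in 0.06 rad steps.

Call:
{"name": "arm_command", "arguments": {
  "angular": [
    [0, 0, -0.006],
    [0, 0, -0.012],
    [0, 0, -0.018],
    [0, 0, -0.024],
    [0, 0, -0.03],
    [0, 0, -0.036],
    [0, 0, -0.042],
    [0, 0, -0.048],
    [0, 0, -0.054],
    [0, 0, -0.06]
  ],
  "translation": [
    [0, 0.007, 0],
    [-0.001, 0.014, 0],
    [-0.002, 0.022, 0],
    [-0.003, 0.029, 0],
    [-0.003, 0.036, 0],
    [-0.004, 0.043, 0],
    [-0.004, 0.05, 0],
    [-0.005, 0.058, 0],
    [-0.005, 0.065, 0],
    [-0.006, 0.072, 0]
  ],
  "jaw": [-1, -1, -1, -1, -1, -1, -1, -1, -1, -1]
}}

```text
clock: 14.77
tool_pos: [0.6343, -0.0586, 0.094]
tcp_rot: [3.141, -0.001, 0.395]
ft_force: [0.3, -0.0, 6.5]
grip_width: 0.141
```

```bash
python3 st.py
```

```text
14.7667 [ 0.6343 -0.0586  0.094 ] [ 3.1411e+00 -1.3000e-03  3.9460e-01] F [ 0.28 -0.02  6.49] T [ 0.297 -0.054  0.323] 0.141 q6 1.031 jt [ -0.936 -47.271 -37.913  -0.433   0.163   0.225]
```

Call:
{"name": "arm_command", "arguments": {
  "angular": [
    [0, 0, -0.006],
    [0, 0, -0.012],
    [0, 0, -0.018],
    [0, 0, -0.024],
    [0, 0, -0.03],
    [0, 0, -0.036],
    [0, 0, -0.042],
    [0, 0, -0.048],
    [0, 0, -0.054],
    [0, 0, -0.06]
  ],
  "translation": [
    [0, 0.007, 0],
    [-0.001, 0.014, 0],
    [-0.002, 0.022, 0],
    [-0.003, 0.029, 0],
    [-0.003, 0.036, 0],
    [-0.004, 0.043, 0],
    [-0.004, 0.05, 0],
    [-0.005, 0.058, 0],
    [-0.005, 0.065, 0],
    [-0.006, 0.072, 0]
  ],
  "jaw": [-1, -1, -1, -1, -1, -1, -1, -1, -1, -1]
}}

```text
clock: 15.6
tool_pos: [0.6343, -0.0579, 0.094]
tcp_rot: [3.141, -0.001, 0.334]
ft_force: [1.3, 1.8, 4.9]
grip_width: 0.145
```

```bash
python3 gap.py g2
```

```text
15.7 [ 0.6343 -0.0579  0.094 ] [ 3.1412e+00 -1.4000e-03  3.3450e-01] F [0.48 0.63 5.64] T [ 0.306 -0.059  0.179] 0.143 q6 1.092 jt [ -0.875 -47.261 -37.913  -0.458   0.164   0.297]
```

View pics/g2t.png

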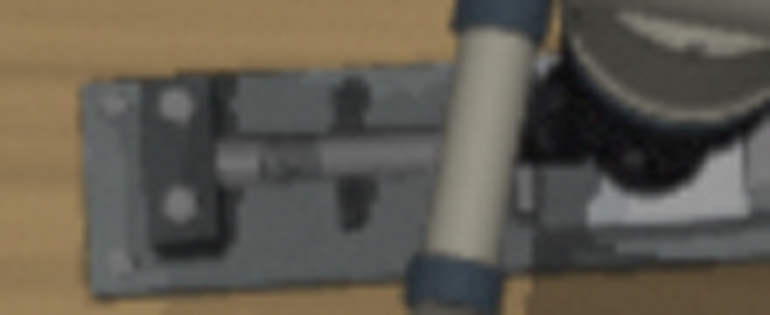

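The gap is closed at 1.32 rad. Next, fine steps, logging torque at the end of each.

Call:
{"name": "arm_command", "arguments": {
  "angular": [
    [0, 0, -0.004],
    [0, 0, -0.008],
    [0, 0, -0.012],
    [0, 0, -0.016],
    [0, 0, -0.02],
    [0, 0, -0.024],
    [0, 0, -0.028],
    [0, 0, -0.032],
    [0, 0, -0.036],
    [0, 0, -0.04]
  ],
  "translation": [
    [0, 0.005, 0],
    [-0.001, 0.01, 0],
    [-0.001, 0.014, 0],
    [-0.002, 0.019, 0],
    [-0.002, 0.024, 0],
    [-0.002, 0.029, 0],
    [-0.003, 0.034, 0],
    [-0.003, 0.038, 0],
    [-0.004, 0.043, 0],
    [-0.004, 0.048, 0]
  ],
  "jaw": [-1, -1, -1, -1, -1, -1, -1, -1, -1, -1]
}}

```text
clock: 16.53
tool_pos: [0.6342, -0.0574, 0.0941]
tcp_rot: [3.141, -0.001, 0.295]
ft_force: [1.6, 0.9, 4.9]
grip_width: 0.141
```

```bash
python3 st.py
```

```text
16.5333 [ 0.6342 -0.0574  0.0941] [ 3.1412e+00 -1.5000e-03  2.9460e-01] F [1.58 0.88 4.9 ] T [ 0.283 -0.053  0.339] 0.141 q6 1.132 jt [ -0.928 -47.249 -37.913  -0.433   0.168   0.257]
```

Call:
{"name": "arm_command", "arguments": {
  "angular": [
    [0, 0, -0.004],
    [0, 0, -0.008],
    [0, 0, -0.012],
    [0, 0, -0.016],
    [0, 0, -0.02],
    [0, 0, -0.024],
    [0, 0, -0.028],
    [0, 0, -0.032],
    [0, 0, -0.036],
    [0, 0, -0.04]
  ],
  "translation": [
    [0, 0.005, 0],
    [-0.001, 0.01, 0],
    [-0.001, 0.014, 0],
    [-0.002, 0.019, 0],
    [-0.002, 0.024, 0],
    [-0.002, 0.029, 0],
    [-0.003, 0.034, 0],
    [-0.003, 0.038, 0],
    [-0.004, 0.043, 0],
    [-0.004, 0.048, 0]
  ],
  "jaw": [-1, -1, -1, -1, -1, -1, -1, -1, -1, -1]
}}

```text
clock: 17.37
tool_pos: [0.6342, -0.0569, 0.094]
tcp_rot: [3.141, -0.001, 0.255]
ft_force: [1.6, 1.0, 4.8]
grip_width: 0.144
```

```bash
python3 st.py; python3 - <<'E'
from h import *
import pickle
# plunger tip / stud end profile along axis, top view, before vs now
f0=pickle.load(open("top0.pkl","rb")); f1=eyes.grab_frame("top")
f2=[eyes.grab_frame("side") for _ in range(2)]
pickle.dump((f1,f2),open("g3.pkl","wb"))
a=np.radians(94.8); d=np.array([np.cos(a),np.sin(a),0]); n=np.array([-d[1],d[0],0]); O=np.array([.6253,.0284,0.0])
def prof(F):
    g=cv2.cvtColor(F["frame"],cv2.COLOR_RGB2GRAY).astype(np.float32); xs=np.arange(35,80,1.0)
    out=[]
    for x in xs:
        v=[]
        for y in np.arange(-4,4.1,1):
            u=proj(F,O+d*x/1e3+n*y/1e3+np.array([0,0,.057]))
            v.append(cv2.getRectSubPix(g,(1,1),u)[0,0])
        out.append(np.mean(v))
    return xs,np.array(out)
for F in (f0,f1,f2[0]): print(prof(F)[1].round(0).astype(int).tolist())
exec(open('st.py').read())
E
```

```text
17.3667 [ 0.6342 -0.0569  0.094 ] [ 3.1413e+00 -1.5000e-03  2.5460e-01] F [1.6  0.98 4.83] T [ 0.261 -0.106  0.323] 0.144 q6 1.173 jt [ -0.927 -47.241 -37.911  -0.425   0.176   0.275]
[101, 101, 101, 101, 102, 102, 102, 102, 100, 99, 93, 83, 74, 70, 66, 65, 66, 68, 84, 101, 112, 114, 116, 116, 116, 116, 116, 116, 117, 117, 116, 113, 109, 96, 81, 71, 68, 65, 65, 64, 64, 64, 63, 63, 63]
[81, 81, 80, 80, 80, 80, 81, 81, 78, 76, 75, 75, 75, 76, 77, 79, 84, 89, 93, 97, 99, 100, 100, 101, 101, 101, 101, 102, 102, 102, 101, 98, 96, 84, 70, 61, 58, 55, 55, 56, 56, 55, 54, 55, 56]
[83, 83, 84, 85, 86, 86, 86, 86, 86, 86, 87, 90, 93, 97, 101, 104, 108, 110, 112, 113, 113, 112, 111, 110, 110, 109, 108, 108, 109, 109, 109, 108, 106, 103, 99, 94, 90, 86, 82, 80, 79, 79, 78, 78, 78]
17.5167 [ 0.6342 -0.0569  0.0941] [ 3.1413e+00 -1.5000e-03  2.5470e-01] F [0.58 0.15 5.64] T [ 0.246 -0.131  0.278] 0.139 q6 1.173 jt [ -0.885 -47.243 -37.91   -0.45    0.177   0.274]
```

Call:
{"name": "arm_command", "arguments": {
  "angular": [
    [0, 0, -0.004],
    [0, 0, -0.008],
    [0, 0, -0.012],
    [0, 0, -0.016],
    [0, 0, -0.02],
    [0, 0, -0.024],
    [0, 0, -0.028],
    [0, 0, -0.032],
    [0, 0, -0.036],
    [0, 0, -0.04]
  ],
  "translation": [
    [0, 0.005, 0],
    [-0.001, 0.01, 0],
    [-0.001, 0.014, 0],
    [-0.002, 0.019, 0],
    [-0.002, 0.024, 0],
    [-0.002, 0.029, 0],
    [-0.003, 0.034, 0],
    [-0.003, 0.038, 0],
    [-0.004, 0.043, 0],
    [-0.004, 0.048, 0]
  ],
  "jaw": [-1, -1, -1, -1, -1, -1, -1, -1, -1, -1]
}}

```text
clock: 18.35
tool_pos: [0.6341, -0.0564, 0.094]
tcp_rot: [3.141, -0.001, 0.215]
ft_force: [0.7, -0.1, 4.8]
grip_width: 0.143
```

```bash
python3 st.py
```

```text
18.35 [ 0.6341 -0.0564  0.094 ] [ 3.1414e+00 -1.4000e-03  2.1470e-01] F [ 0.66 -0.07  4.8 ] T [ 0.281 -0.075  0.384] 0.143 q6 1.214 jt [ -0.927 -47.234 -37.909  -0.415   0.183   0.297]
```

Call:
{"name": "arm_command", "arguments": {
  "angular": [
    [0, 0, -0.004],
    [0, 0, -0.008],
    [0, 0, -0.012],
    [0, 0, -0.016],
    [0, 0, -0.02],
    [0, 0, -0.024],
    [0, 0, -0.028],
    [0, 0, -0.032],
    [0, 0, -0.036],
    [0, 0, -0.04]
  ],
  "translation": [
    [0, 0.005, 0],
    [-0.001, 0.01, 0],
    [-0.001, 0.014, 0],
    [-0.002, 0.019, 0],
    [-0.002, 0.024, 0],
    [-0.002, 0.029, 0],
    [-0.003, 0.034, 0],
    [-0.003, 0.038, 0],
    [-0.004, 0.043, 0],
    [-0.004, 0.048, 0]
  ],
  "jaw": [-1, -1, -1, -1, -1, -1, -1, -1, -1, -1]
}}

```text
clock: 19.18
tool_pos: [0.6341, -0.056, 0.094]
tcp_rot: [3.141, -0.001, 0.175]
ft_force: [-0.3, 0.2, 5.4]
grip_width: 0.143
```

```bash
python3 st.py;python3 - <<'E'
from h import *
for i in range(5):
    eyes.grab_frame("side"); s=manip.read_state(); print(s['ft_torque'].round(3),s['ft_force'].round(2),s['joint_torque'][5].round(3))
E
```

```text
19.1833 [ 0.6341 -0.056   0.094 ] [ 3.1413e+00 -1.5000e-03  1.7470e-01] F [-0.31  0.22  5.37] T [ 0.346 -0.045  0.407] 0.143 q6 1.254 jt [ -0.925 -47.226 -37.906  -0.404   0.191   0.318]
[ 0.271 -0.103  0.297] [1.15 0.94 5.21] 0.354
[ 0.256 -0.079  0.342] [0.66 0.92 4.82] 0.351
[ 0.252 -0.116  0.304] [1.18 0.99 5.88] 0.318
[ 0.263 -0.093  0.33 ] [0.91 1.98 4.56] 0.31
[ 0.279 -0.171  0.269] [0.58 0.36 6.23] 0.309
```

Torque is rising: 0.34, 0.32, 0.38, 0.41 at 1.36 to 1.48 rad, against a baseline of about 0.33. That puts contact at about 1.37 rad, and the camera's 16.4 mm of travel gives the same. Continuing to 1.56.

Call:
{"name": "arm_command", "arguments": {
  "angular": [
    [0, 0, -0.004],
    [0, 0, -0.008],
    [0, 0, -0.012],
    [0, 0, -0.016],
    [0, 0, -0.02],
    [0, 0, -0.024],
    [0, 0, -0.028],
    [0, 0, -0.032],
    [0, 0, -0.036],
    [0, 0, -0.04]
  ],
  "translation": [
    [0, 0.005, 0],
    [-0.001, 0.01, 0],
    [-0.001, 0.014, 0],
    [-0.002, 0.019, 0],
    [-0.002, 0.024, 0],
    [-0.002, 0.029, 0],
    [-0.003, 0.034, 0],
    [-0.003, 0.038, 0],
    [-0.004, 0.043, 0],
    [-0.004, 0.048, 0]
  ],
  "jaw": [-1, -1, -1, -1, -1, -1, -1, -1, -1, -1]
}}

```text
clock: 20.27
tool_pos: [0.6341, -0.0555, 0.094]
tcp_rot: [3.141, -0.001, 0.135]
ft_force: [0.9, 0.8, 5.8]
grip_width: 0.141
```

```bash
python3 st.py
```

```text
20.2667 [ 0.6341 -0.0555  0.094 ] [ 3.1414e+00 -1.5000e-03  1.3480e-01] F [0.91 0.84 5.78] T [ 0.248 -0.107  0.39 ] 0.141 q6 1.295 jt [ -0.925 -47.219 -37.904  -0.393   0.198   0.34 ]
```

Call:
{"name": "arm_command", "arguments": {
  "angular": [
    [0, 0, -0.004],
    [0, 0, -0.008],
    [0, 0, -0.012],
    [0, 0, -0.016],
    [0, 0, -0.02],
    [0, 0, -0.024],
    [0, 0, -0.028],
    [0, 0, -0.032],
    [0, 0, -0.036],
    [0, 0, -0.04]
  ],
  "translation": [
    [0, 0.005, 0],
    [-0.001, 0.01, 0],
    [-0.001, 0.014, 0],
    [-0.002, 0.019, 0],
    [-0.002, 0.024, 0],
    [-0.002, 0.029, 0],
    [-0.003, 0.034, 0],
    [-0.003, 0.038, 0],
    [-0.004, 0.043, 0],
    [-0.004, 0.048, 0]
  ],
  "jaw": [-1, -1, -1, -1, -1, -1, -1, -1, -1, -1]
}}

```text
clock: 21.1
tool_pos: [0.634, -0.055, 0.0941]
tcp_rot: [3.141, -0.002, 0.095]
ft_force: [0.3, 1.4, 5.8]
grip_width: 0.142
```

```bash
python3 st.py; python3 - <<'E'
from h import *
for n in("top","side"):
  F=[eyes.grab_frame(n) for _ in range(4)]
  a=np.radians(94.8); d=np.array([np.cos(a),np.sin(a),0]); nn=np.array([-d[1],d[0],0]); O=np.array([.6253,.0284,0.0])
  g=np.mean([cv2.cvtColor(f["frame"],cv2.COLOR_RGB2GRAY).astype(np.float32) for f in F],0).astype(np.float32)
  o=[]
  for x in np.arange(35,80,1.0):
    o.append(np.mean([cv2.getRectSubPix(g,(1,1),proj(F[0],O+d*x/1e3+nn*y/1e3+np.array([0,0,.057])))[0,0] for y in np.arange(-4,4.1,1)]))
  print(np.round(o).astype(int).tolist())
exec(open('st.py').read())
E
```

```text
21.1 [ 0.634  -0.055   0.0941] [ 3.1415e+00 -1.6000e-03  9.4800e-02] F [0.31 1.43 5.8 ] T [ 0.282 -0.143  0.401] 0.142 q6 1.336 jt [ -0.924 -47.211 -37.901  -0.381   0.206   0.361]
[85, 84, 82, 81, 79, 77, 76, 75, 74, 73, 73, 74, 76, 76, 77, 77, 78, 79, 82, 85, 89, 93, 98, 100, 101, 102, 102, 102, 102, 102, 101, 98, 95, 83, 70, 60, 58, 56, 55, 55, 55, 55, 55, 55, 55]
[84, 82, 81, 81, 81, 81, 82, 83, 84, 86, 87, 88, 90, 92, 95, 98, 101, 103, 106, 108, 110, 111, 110, 110, 108, 106, 105, 105, 105, 106, 106, 106, 104, 102, 98, 93, 89, 84, 81, 78, 77, 77, 78, 78, 79]
21.5 [ 0.634 -0.055  0.094] [ 3.1415e+00 -1.5000e-03  9.4800e-02] F [0.37 0.2  5.7 ] T [ 0.254 -0.12   0.383] 0.141 q6 1.336 jt [ -0.894 -47.213 -37.9    -0.408   0.208   0.353]
```

Call:
{"name": "arm_command", "arguments": {
  "angular": [
    [0, 0, -0.003],
    [0, 0, -0.006],
    [0, 0, -0.009],
    [0, 0, -0.012],
    [0, 0, -0.015],
    [0, 0, -0.018],
    [0, 0, -0.021],
    [0, 0, -0.024],
    [0, 0, -0.027],
    [0, 0, -0.03]
  ],
  "translation": [
    [0, 0.004, 0],
    [-0.001, 0.007, 0],
    [-0.001, 0.011, 0],
    [-0.001, 0.014, 0],
    [-0.001, 0.018, 0],
    [-0.002, 0.022, 0],
    [-0.002, 0.025, 0],
    [-0.002, 0.029, 0],
    [-0.003, 0.032, 0],
    [-0.003, 0.036, 0]
  ],
  "jaw": [-1, -1, -1, -1, -1, -1, -1, -1, -1, -1]
}}

```text
clock: 22.33
tool_pos: [0.634, -0.0547, 0.0941]
tcp_rot: [3.141, -0.002, 0.065]
ft_force: [2.4, 0.3, 4.9]
grip_width: 0.142
```

```bash
python3 st.py; python3 - <<'E'
import numpy as np
from scipy.optimize import curve_fit
x=np.array([.8,1.1,1.2,1.26,1.36,1.40,1.44,1.48,1.52,1.56]);T=np.array([.307,.355,.349,.323,.339,.323,.384,.407,.390,.401])
Fy=np.array([.87,.38,.55,0,.88,.98,-.07,.22,.84,1.43]);
for y in(T,T-.012*Fy):
    p,c=curve_fit(lambda x,b,c:b+.576*np.maximum(0,x-c),x,y,p0=[.33,1.38]);print(p,np.sqrt(np.diag(c)),"F@1.56",(1.56-p[1])*48)
E
```

```text
22.3333 [ 0.634  -0.0547  0.0941] [ 3.1415e+00 -1.6000e-03  6.4900e-02] F [2.44 0.25 4.93] T [ 0.254 -0.106  0.442] 0.142 q6 1.366 jt [ -0.921 -47.206 -37.899  -0.372   0.213   0.393]
[0.3346     1.39944444] [0.00989022 0.02428278] F@1.56 7.706666665087621
[0.32732451 1.39999996] [0.01191333 0.02925   ] F@1.56 7.680002082800819
```

The fit gives contact at 1.40 ± 0.02 rad, so about 9.1 N at 1.59 rad, and the direct torque reading of 0.442 gives about 8.9 N. Releasing the knob with the fingers opened only partway, then lifting.

Call:
{"name": "arm_command", "arguments": {
  "angular": [
    [0, 0, 0],
    [0, 0, 0],
    [0, 0, 0],
    [0, 0, 0],
    [0, 0, 0],
    [0, 0, 0],
    [0, 0, 0],
    [0, 0, 0],
    [0, 0, 0],
    [0, 0, 0]
  ],
  "translation": [
    [0, 0, 0],
    [0, 0, 0],
    [0, 0, 0],
    [0, 0, 0],
    [0, 0, 0],
    [0, 0, 0],
    [0, 0, 0],
    [0, 0, 0],
    [0, 0, 0],
    [0, 0, 0]
  ],
  "jaw": [-0.6, -0.5, -0.4, -0.2, 0, 0, 0, 0, 0, 0]
}}

```text
clock: 23.17
tool_pos: [0.6336, -0.0547, 0.0933]
tcp_rot: [-3.142, -0.0, 0.064]
ft_force: [0.1, -0.5, -0.4]
grip_width: 0.499
```

```bash
python3 st.py
```

```text
23.1667 [ 0.6336 -0.0547  0.0933] [-3.1416 -0.      0.0638] F [ 0.15 -0.53 -0.35] T [-0.038 -0.074  0.038] 0.499 q6 1.367 jt [-5.0000e-03 -5.0531e+01 -4.1088e+01 -1.0000e-03  1.0000e-03 -0.0000e+00]
```

Call:
{"name": "arm_command", "arguments": {
  "angular": [
    [0, 0, 0],
    [0, 0, 0],
    [0, 0, 0],
    [0, 0, 0],
    [0, 0, 0],
    [0, 0, 0],
    [0, 0, 0],
    [0, 0, 0],
    [0, 0, 0],
    [0, 0, 0]
  ],
  "translation": [
    [0, 0, 0.5],
    [0, 0, 1],
    [0, 0, 2],
    [0, 0, 4],
    [0, 0, 7],
    [0, 0, 10],
    [-4, 0, 12],
    [-8, 0, 12],
    [-12, 0, 12],
    [-16, 0, 12]
  ],
  "jaw": [0, 0, 0, 0, 0, 0, 0, 0, 0, 0]
}}

```text
clock: 24.0
tool_pos: [0.4722, -0.0547, 0.2148]
tcp_rot: [3.141, -0.002, 0.064]
ft_force: [-1.2, -0.5, 0.1]
grip_width: 0.5
```

Call:
{"name": "arm_command", "arguments": {
  "angular": [
    [0, 0, 0],
    [0, 0, 0],
    [0, 0, 0],
    [0, 0, 0],
    [0, 0, 0],
    [0, 0, 0],
    [0, 0, 0],
    [0, 0, 0],
    [0, 0, 0],
    [0, 0, 0]
  ],
  "translation": [
    [-3, -4, 0],
    [-6, -8, 0],
    [-8, -12, 0],
    [-8, -16, 0],
    [-8, -20, 0],
    [-8, -24, 0],
    [-8, -26, 0],
    [-8, -26, 0],
    [-8, -26, 0],
    [-8, -26, 0]
  ],
  "jaw": [0, 0, 0, 0, 0, 0, 0, 0, 0, 0]
}}

```text
clock: 24.83
tool_pos: [0.3936, -0.3145, 0.2141]
tcp_rot: [3.142, -0.001, 0.063]
ft_force: [-0.3, 0.3, -0.6]
grip_width: 0.501
```

```bash
python3 - <<'E'
from h import *
import pickle
f=eyes.grab_frame("side"); save("s9.png",f["frame"][130:270,200:360],5)
f2=eyes.grab_frame("top"); save("t9.png",f2["frame"],1.4); save("t9c.png",f2["frame"][155:210,205:345],5.5)
exec(open('st.py').read())
a=np.radians(94.8); d=np.array([np.cos(a),np.sin(a),0]); nn=np.array([-d[1],d[0],0]); O=np.array([.6253,.0284,0.0])
f0=pickle.load(open("top0.pkl","rb"))
for F in(f0,f2):
  W=cloud(F); r=W-O; X=r@d*1e3; Y=r@nn*1e3; Z=W[...,2]*1e3
  k=(Z>90)&(Z<103)&(abs(Y)<40)&(X>-140)&(X<-50); p=np.c_[X[k],Y[k]].astype(np.float32); print("knob bar",cv2.minAreaRect(p))
  k=(Z>53)&(Z<62)&(abs(Y)<33)&(X>-150)&(X<-20)&((abs(Y)>15)|(X<-60)); p=np.c_[X[k],Y[k]].astype(np.float32); print("carriage",cv2.minAreaRect(p))
  g=cv2.cvtColor(F["frame"],cv2.COLOR_RGB2GRAY).astype(np.float32)
  print([int(round(float(np.mean([cv2.getRectSubPix(g,(1,1),proj(F,O+d*x/1e3+nn*y/1e3+np.array([0,0,.057])))[0,0] for y in np.arange(-4,4.1,1)])))) for x in np.arange(40,75)])
E
```

```text
24.9333 [ 0.3939 -0.3137  0.2141] [ 3.1411e+00 -9.0000e-04  6.5200e-02] F [-0.09  0.88  0.55] T [-0.021  0.019 -0.006] 0.5 q6 0.765 jt [-5.2400e-01 -3.3834e+01 -4.1965e+01 -3.1000e-02 -1.4000e-02  4.0000e-03]
knob bar ((-102.55606842041016, 0.1155552864074707), (41.977840423583984, 13.131080627441406), 0.17793378233909607)
carriage ((-78.51109313964844, 0.35494232177734375), (116.98126220703125, 64.84339904785156), 0.031055109575390816)
[102, 102, 102, 100, 99, 93, 83, 74, 70, 66, 65, 66, 68, 84, 101, 112, 114, 116, 116, 116, 116, 116, 116, 117, 117, 116, 113, 109, 96, 81, 71, 68, 65, 65, 64]
knob bar ((-84.0988540649414, 1.0501232147216797), (12.644941329956055, 43.147438049316406), 0.11368443071842194)
carriage ((-70.07801818847656, 0.4503326416015625), (96.17285919189453, 64.1917953491211), 0.06352029740810394)
[97, 94, 92, 90, 89, 89, 89, 90, 90, 90, 91, 91, 92, 99, 108, 114, 116, 118, 119, 119, 119, 119, 119, 119, 119, 118, 115, 112, 98, 83, 72, 69, 67, 66, 66]
```

View pics/t9.png

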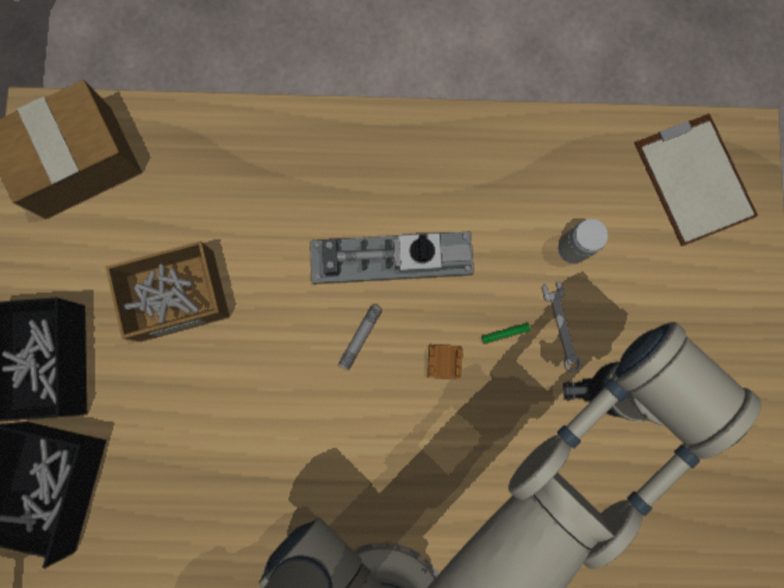

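View pics/t9c.png

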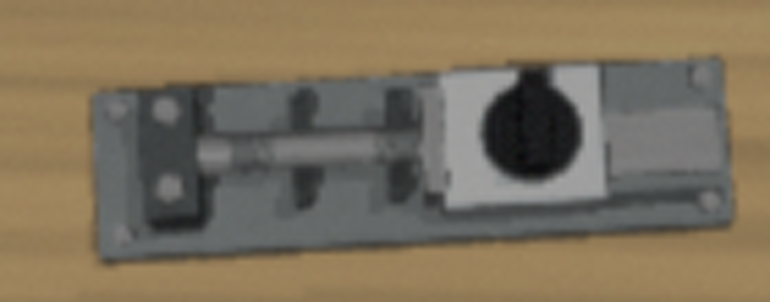

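View pics/s9.png

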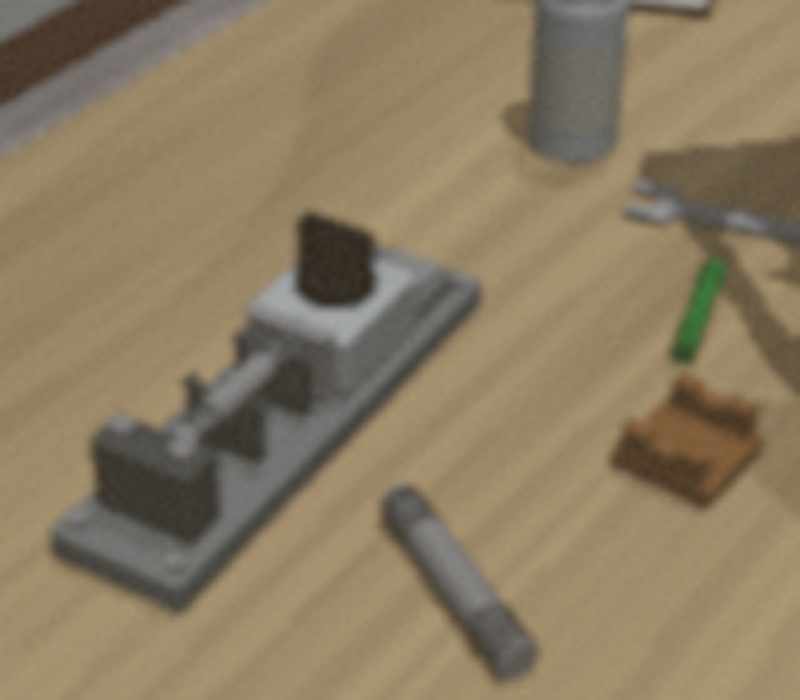

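The knob has turned a quarter turn and a bit, as planned, and the arm is clear. The optical estimate of plunger compression is ambiguous because stud and plunger blend together. I'll check it with the stud's thread boundary as a marker, against the earlier frame with the stud free (t3/s3).

```bash
python3 - <<'E'
from h import *
import pickle
a=np.radians(94.8); d=np.array([np.cos(a),np.sin(a),0]); nn=np.array([-d[1],d[0],0]); O=np.array([.6253,.0284,0.0])
xs=np.arange(10,75,.5)
def prof(F,g,z=.057,ys=np.arange(-4,4.1,1)):
  return np.array([np.mean([cv2.getRectSubPix(g,(1,1),proj(F,O+d*x/1e3+nn*y/1e3+np.array([0,0,z])))[0,0] for y in ys]) for x in xs])
def g_(im): return cv2.cvtColor(im,cv2.COLOR_RGB2GRAY).astype(np.float32)
def load(p,s,r0,c0):
  im=cv2.cvtColor(cv2.imread(p),cv2.COLOR_BGR2RGB); im=cv2.resize(im,None,fx=1/s,fy=1/s,interpolation=cv2.INTER_AREA); o=np.zeros((420,560,3),np.uint8); o[r0:r0+im.shape[0],c0:c0+im.shape[1]]=im; return g_(o)
for n,p3,s,r,c,z,ys in(("top","pics/t3.png",4,150,200,.057,np.arange(-4,4.1,1)),("side","pics/s3.png",5,130,200,.054,np.arange(2,6.1,1))):
  F=[eyes.grab_frame(n) for _ in range(6)]
  g9=np.mean([g_(f["frame"]) for f in F],0).astype(np.float32); F0=pickle.load(open(n+"0.pkl","rb"))
  P=[prof(F[0],load(p3,s,r,c),z,ys),prof(F[0],g9,z,ys),prof(F0,g_(F0["frame"]),z,ys)]
  print(n); 
  for i in range(0,len(xs),2): print(xs[i],[int(q[i]) for q in P])
exec(open('st.py').read())
E
```

```text
top
10.0 [98, 115, 99]
11.0 [98, 115, 99]
12.0 [98, 116, 99]
13.0 [98, 116, 97]
14.0 [98, 116, 96]
15.0 [98, 116, 88]
16.0 [98, 116, 76]
17.0 [97, 116, 66]
18.0 [98, 116, 63]
19.0 [98, 116, 60]
20.0 [98, 115, 58]
21.0 [96, 115, 56]
22.0 [94, 115, 55]
23.0 [87, 115, 58]
24.0 [80, 115, 60]
25.0 [76, 115, 67]
26.0 [75, 116, 76]
27.0 [74, 116, 84]
28.0 [75, 116, 86]
29.0 [75, 116, 88]
30.0 [75, 116, 90]
31.0 [76, 115, 93]
32.0 [76, 115, 96]
33.0 [76, 110, 98]
34.0 [76, 104, 100]
35.0 [77, 101, 100]
36.0 [78, 98, 100]
37.0 [79, 96, 101]
38.0 [79, 96, 101]
39.0 [80, 97, 101]
40.0 [80, 96, 101]
41.0 [81, 94, 101]
42.0 [82, 91, 101]
43.0 [84, 90, 100]
44.0 [85, 89, 98]
45.0 [81, 89, 93]
46.0 [72, 89, 83]
47.0 [63, 89, 73]
48.0 [57, 89, 69]
49.0 [52, 89, 66]
50.0 [51, 89, 64]
51.0 [54, 90, 66]
52.0 [58, 91, 68]
53.0 [72, 98, 84]
54.0 [86, 107, 101]
55.0 [95, 113, 111]
56.0 [98, 116, 113]
57.0 [101, 118, 115]
58.0 [102, 118, 116]
59.0 [102, 119, 115]
60.0 [102, 119, 115]
61.0 [102, 119, 116]
62.0 [102, 119, 116]
63.0 [102, 119, 116]
64.0 [101, 119, 116]
65.0 [100, 118, 115]
66.0 [97, 115, 112]
[... 911 characters left out ...]
9, 90]
51.0 [95, 92, 95]
52.0 [97, 96, 100]
53.0 [99, 100, 104]
54.0 [100, 103, 107]
55.0 [101, 107, 108]
56.0 [102, 110, 110]
57.0 [104, 114, 112]
58.0 [106, 118, 115]
59.0 [108, 120, 117]
60.0 [110, 122, 120]
61.0 [113, 124, 122]
62.0 [115, 125, 123]
63.0 [116, 125, 123]
64.0 [116, 124, 122]
65.0 [115, 122, 121]
66.0 [114, 120, 118]
67.0 [111, 115, 113]
68.0 [106, 110, 107]
69.0 [101, 103, 101]
70.0 [95, 96, 94]
71.0 [90, 90, 88]
72.0 [86, 85, 83]
73.0 [82, 81, 80]
74.0 [79, 79, 77]
25.5333 [ 0.3935 -0.3147  0.2132] [-3.1415e+00  1.0000e-04  6.3800e-02] F [ 0.72 -0.29 -0.29] T [-0.049  0.032 -0.021] 0.501 q6 0.765 jt [ 5.0000e-02 -3.4366e+01 -4.1937e+01  3.0000e-03  3.0000e-03  0.0000e+00]
```

The optical check is only good to about ±1–2 mm of compression, but it agrees with the torque result. Corrected for the stud end reading about 1.3 mm too long in the earlier frame, it gives about 2.2 mm. The bystanders have not moved and the arm is clear, so I'm handing in.

```bash
python3 -c "
from plant import manip
print(manip.sign_off())"
```

```text
the job is handed in; nothing more can be done
None
```

I laid the 16 × 90 mm steel stud from the wooden rest into the V cradle and let go of it. Then I turned the knob clockwise about 1.59 rad in one grip, following the carriage, until the jaw held the stud against the sprung stop. I let go of the knob, pulled the arm clear and handed the job in at about 25.5 s.

**Clamping force:** I estimate about 9 N. Contact with the stop came out at 1.40 ± 0.02 rad from the torque rise, giving 9.1 N at the final angle. The last torque reading while turning, 0.442 N m against a fitted friction of 0.335, gives about 8.9 N.

**Checks that disagreed:**
- **Friction:** the turning friction I fitted (0.335 N m) is higher than the stated 0.30. If 0.30 were right, the force would be nearer 12 N.
- **Camera:** the pictures only measure the plunger's compression to 1–2 mm. Before bias corrections, the top view gave anything from almost none to 3.7 mm (about 15 N), and the side view about 1.6 mm. Corrected for the stud end reading too long, the top view gives about 2.2 mm (about 9 N). All of these stay under 18 N.

**Final state:** in the last pictures the stud lies in the V between jaw and plunger, and the knob bar has turned about 90°. The carton, wrench, can and both look-alikes are where they were. The largest wrist-force component I read was about 6.5 N.

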